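# Load the tiffin tray, carry it level to its cradle and lock it in

## Robot

A 6-joint arm with a two-finger parallel gripper is mounted at the origin on the work surface. World frame = base frame: x ahead of the robot, y to its left, z up, the work surface at z = 0. Lengths are in m, angles in rad, forces in N, time in s.
With the tool pointing down it reaches from about 0.35 to 0.85 m from the base axis. Payload 8.1 kg.
Tool frame: the origin (TCP) lies between the finger pads; the fingertips stand 25 mm ahead of it and the grasp point (between the pads) lies 6 mm ahead of it; z points along the fingers, y is the line along which they close (so a half turn about z gives the same grasp; the last joint's range is limited). The gripper opens to 93 mm and grips with 3 to 60 N. Pads are 15 mm wide; open, the fingers measure 128 mm over their backs; the gripper's body (75 mm by 188 mm) begins 65 mm behind the grasp point.
Start: joints at [1.113, 0.13, 1.488, -0, 1.523, -0.085], TCP at [0.219, 0.559, 0.244] pointing down, gripper open.
Joint ranges: [-2.96, 2.96], [-0.89, 2.26], [0.02, 2.5], [-1.34, 4.48], [0, 2.73], [-2.66, 2.66]. Speed limits (rad/s): [2.39, 2.39, 2.79, 3.14, 3.14, 3.14].

## Interface

Orientations are given as a rotation vector (axis times angle).
In Python, from plant import robot gives the robot as it stands.
- The arm moves only by the tool arm_command, never from a script. Its argument "increments" is text: rows parted by semicolons, each of 5 numbers parted by spaces: the closure, from 0 (fully open) to 1 (shut), then the shift along the tool's x, y, z in mm, then the turn about the tool's z in rad. A call has 1 to 5 rows; each row is the pose to reach, as a shift and turn from the pose commanded when the call began, along the tool's axes at that moment; what a row does not reach only later rows make up. A row lasts 1/10 s, in which the tool goes at most 50 mm and 8.59 degrees, less where a joint would pass 70% of its speed; a pose out of reach is approached as far as the arm can. A call with a gripper value outside its range is refused whole. The fingers move at their own pace and stop on an object; "grip_force" is the grip in N (left out, the last holds). Time passes only in rows, so rows that repeat a pose let the fingers close. It gives the time, the measured TCP pose, the force, the opening and the grip force at its end, in the units of the state.
- robot.read_state(): the state, without advancing time (a new reading comes with each control period).
- robot.read_camera(name): name is "side" or "top"; returns the picture (384x512x3 uint8, blue, green, red); there is no depth.
- robot.camera_model(name): a dict with "fx", "fy", "cx", "cy" (pixels), "eye" and "rotation" of the camera in the world. Camera axes: x right, y down, z forward; pixel columns grow to the right and rows downward; lengths in m; the calibration is good to about 2 mm. A picture is of the moment at which its call begins. camera_model takes no time and is no camera call.
- robot.close_job(): hands the job in; it is judged then, once.
The state is a dict: "t": time; "q": joint angles; "dq": joint speeds; "joint_torque": joint torques, N m; "tool_pos": TCP position; "orientation": TCP orientation; "force": force on the tool from outside, world axes, zero at the start; "wrist_torque": the same for the moment, N m; "opening": finger opening in m; "gripper_force": force on a finger pad.
Only numpy, scipy, OpenCV 4.12 (cv2) and the standard library are available. Lean on these libraries where they do the work, as an engineer would, in place of code of your own. Each camera call takes 0.05 s, during which the arm holds its last target. There are 200 camera calls.

## Task

Stand every small lidded steel pot upright in a pocket of its own in the aluminium carry tray, on either side of the handle, while the tray is still where it stands, then carry the loaded tray level by its handle to the blue cradle and set it down fully inside the lip. The cradle's red cam lever starts locked: swing it fully open before the tray goes in, and swing it fully back to lock the tray once it is seated. Leave the tiffin carrier, jar, comb, gate remote, carabiner and mug where they are.

Things in the scene. Friction and masses are not known exactly. Their poses are not given: they have to be found in the camera images.
- tray: Loose aluminium tray, 196 mm (x) by 200 mm (y), under 0.5 kg empty. Origin: centre of its underside, z up. Walls 25 mm high, floor 4 mm thick. Six pockets 60 by 60 mm, centred at x = -64, 0, 64 mm and y = -66 and 66 mm; walls between them 4 mm thick, 22 to 25 mm high. The channel under the handle (y from -32 to 32 mm) is no pocket.
- tray_handle (a point): Middle of the tray's fixed wooden handle bar, 100 mm above the tray's underside; axes as the tray's. The bar runs along x over the channel: 150 mm long, 12 mm thick (y), 20 mm high (90 to 110 mm above the underside), on two posts at x = -60 and 60 mm.
- dock: Blue cradle fixed to the ledge. Origin: centre of its underside, x towards its lever, z up. Its floor, 10 mm above the ledge, takes the tray with 6 to 7 mm of play a side inside a lip whose top is 20 mm above the ledge. The tray sits with its handle along the cradle's x, either way round.
- tongue_end (a point): Tip of the cradle's steel tongue (30 mm wide, 38 to 46 mm above the ledge) that slides along the cradle's x. Locked: at x = 78 mm of the cradle, over the rim of a seated tray (rim 35 mm above the ledge) and in the way of a tray being lowered; free: at x = 110 mm, clear of it. Its fixed grey guides, from x = 112 mm outwards, are 48 mm high.
- cam_lever (a joint): Red cam lever that drives the tongue, turning about an upright axis: 0 = locked (arm points along the cradle's -y, tongue out over the tray's rim), 1.4 rad = free (arm points along the cradle's +x, tongue drawn back). Positive is counter-clockwise seen from above. It stays where it is left; about 1.5 N at the grip moves it.
- lever_grip (a point): Point on the lever's upright round red grip post (16 mm diameter, 65 mm from the turning axis, rising from 53 to 98 mm above the ledge); this point is on the post's axis 83 mm above the ledge.
- lever_pivot (a point): Point on the lever's turning axis, 83 mm above the ledge, at x = 135 mm, y = 0 of the cradle.
- pot0: Small round steel pot with a screwed-on orange lid, 48 mm diameter, 62 mm tall, standing lid up on the ledge, 0.06 to 0.1 kg. Origin: centre of its underside, z up. It may be absent (None).
- pot1: Small round steel pot with a screwed-on green lid, 48 mm diameter, 62 mm tall, standing lid up on the ledge, 0.06 to 0.1 kg. Origin: centre of its underside, z up. It may be absent (None).
- pot2: Small round steel pot with a screwed-on red lid, 48 mm diameter, 62 mm tall, standing lid up on the ledge, 0.06 to 0.1 kg. Origin: centre of its underside, z up. It may be absent (None).
- pot3: Small round steel pot with a screwed-on yellow lid, 48 mm diameter, 62 mm tall, standing lid up on the ledge, 0.06 to 0.1 kg. Origin: centre of its underside, z up. It may be absent (None).
- pot4: Small round steel pot with a screwed-on blue lid, 48 mm diameter, 62 mm tall, standing lid up on the ledge, 0.06 to 0.1 kg. Origin: centre of its underside, z up. It may be absent (None).
- tiffin: Bystander: three-tier stainless tiffin carrier, 130 mm across, 216 mm tall. Origin: centre of its underside.
- glass_jar: Bystander: squat glass jar with a steel screw lid, 84 mm diameter, 88 mm tall. Origin: centre of its underside.
- comb: Bystander: wooden comb lying flat, 160 mm (its y) by 35 mm, 9 mm thick. Origin: centre of its underside.
- remote: Bystander: yellow plastic gate remote with a black rubber button, 64 mm (its x) by 38 mm, 18 mm high. Origin: centre of its underside.
- carabiner: Bystander: aluminium carabiner lying flat, 80 mm (its x) by 51 mm, 9 mm thick. Origin: its centre on the ledge.
- cup: Bystander: blue ceramic mug, 76 mm diameter, 85 mm tall. Origin: centre of its underside.

How it is judged:
By the outcome, as a careful person would: the job done as asked, in the order asked, and still so for the second after the job is handed in, with the robot touching nothing.
Of pot0, pot1, pot2, pot3, pot4 only 3 to 5 are there at a start; the rules pass over those that are not, and their reading is None.
At some moment in a run one of pot0, pot1, pot2, pot3, pot4 may be knocked a few centimetres aside while the robot is not near it.
Once in a run the grip may slacken for a moment while it holds something.
It also fails if it takes over 210 s, if anything falls off the work surface, if the arm or the gripper's body presses on something with over 40 N, if the wrist force passes 120 N, or if a joint passes its speed limit or range.

## Working session

There is one attempt and no reset: what is moved stays moved. The work goes in short steps, Python scripts to look and compute and a tool call to move; the robot and the scene stay as the last step left them, time stands still between calls to the robot, and variables do not carry over. Pictures are saved under pics/ and viewed, at most 14 in all, crops included, and the job is handed in when it is done.

Besides the shell and the picture viewer there is one more tool, called after "Call:" as name(argument=value, ...) on one line, values as JSON. arm_command: Moves the arm, as the interface text tells. Its arguments: {"type":"object","properties":{"increments":{"type":"string"},"grip_force":{"type":"number"}},"required":["increments"]}

```bash
ls; mkdir -p pics; python3 - <<'E'
from plant import robot
import cv2
for n in("side","top"):
    cv2.imwrite(f"pics/{n}0.png",cv2.resize(robot.read_camera(n),(800,600),interpolation=cv2.INTER_CUBIC))
    m=robot.camera_model(n);print(n,m)
s=robot.read_state();print(s)
E
```

```text
pics
side {'fx': 425.1468112431991, 'fy': 425.1468112431991, 'cx': 254.04499580392374, 'cy': 189.19013574873028, 'eye': array([ 0.4233131 , -0.84404671,  1.17095008]), 'rotation': array([-2.44024619,  0.29576465, -0.08245307])}
top {'fx': 350.62513024313034, 'fy': 350.62513024313034, 'cx': 258.08482497770643, 'cy': 192.33425875507487, 'eye': array([ 0.46307575, -0.00191192,  1.18076353]), 'rotation': array([-2.17381533,  2.13170374, -0.16285891])}
{'t': 0.1, 'q': array([ 1.11253879e+00,  1.31061016e-01,  1.48916861e+00, -9.90132257e-06,
        1.52296956e+00, -8.53841723e-02]), 'dq': array([ 0.00103601, -0.00136346, -0.00295626, -0.00115776,  0.00295159,
       -0.00062332]), 'joint_torque': array([ 1.62059612e-03, -5.61338317e+01, -4.93098593e+01,  7.71680684e-02,
        2.89108517e-02, -2.64419816e-05]), 'tool_pos': array([0.2183451 , 0.55836699, 0.24270798]), 'orientation': array([-5.82241824e-01, -3.08673660e+00,  2.43472406e-03]), 'force': array([-0.13103512, -0.68073585, -0.65434975]), 'wrist_torque': array([ 0.03108466,  0.00162558, -0.00536209]), 'gripper_force': 0.0, 'opening': 0.0932634573316974}
```

View pics/side0.png

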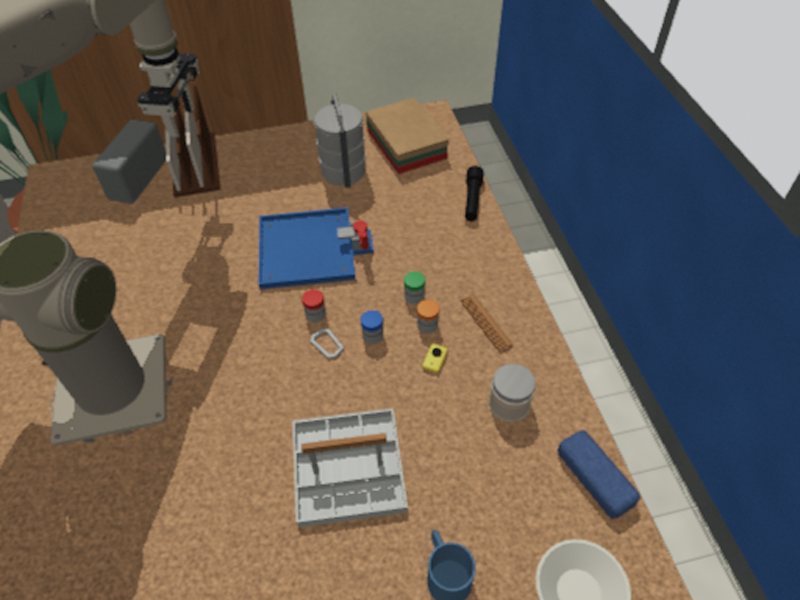

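View pics/top0.png

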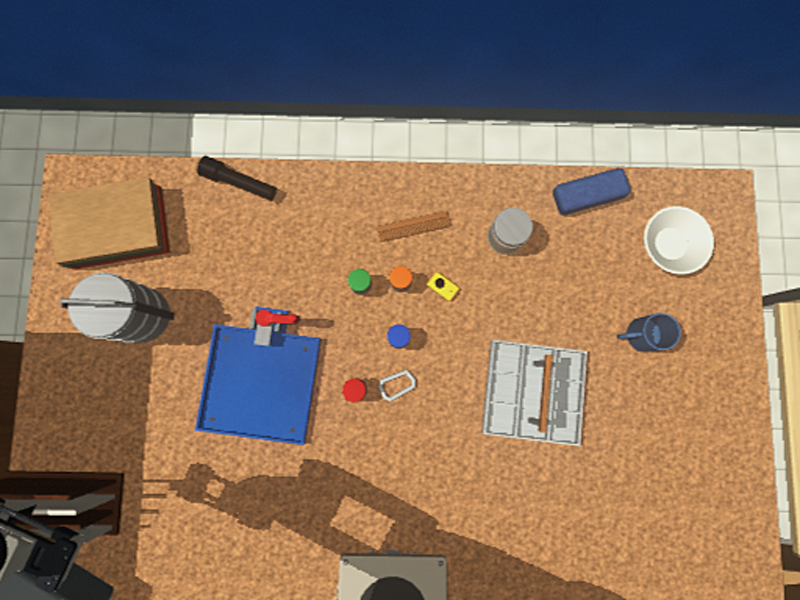

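Four pots (green, orange, blue, red; no yellow). In the top view the lids are at about (360,280), (401,277), (399,336) and (355,390), the tray at (536,392) and the dock at (260,385). Next I take enlarged crops for measuring.

```bash
cat > h.py <<'E'
from plant import robot
import numpy as np, cv2
from scipy.spatial.transform import Rotation as R
from scipy.optimize import least_squares
M={n:robot.camera_model(n) for n in("side","top")}
def ray(n,u,v):
    m=M[n]; d=np.array([(u-m["cx"])/m["fx"],(v-m["cy"])/m["fy"],1.])
    return m["eye"],R.from_rotvec(m["rotation"]).apply(d)
def onz(n,u,v,z):
    e,d=ray(n,u,v); return e+d*(z-e[2])/d[2]
def proj(n,p):
    m=M[n]; c=R.from_rotvec(m["rotation"]).inv().apply(np.atleast_2d(p)-m["eye"])
    return np.c_[c[:,0]/c[:,2]*m["fx"]+m["cx"],c[:,1]/c[:,2]*m["fy"]+m["cy"]]
def tri(us,ut):
    e1,d1=ray("side",*us);e2,d2=ray("top",*ut)
    s=np.linalg.lstsq(np.c_[d1,-d2],e2-e1,rcond=None)[0]
    p,q=e1+s[0]*d1,e2+s[1]*d2
    return (p+q)/2,np.linalg.norm(p-q)
def crop(n,name,x,y,w,h,k,img=None):
    i=robot.read_camera(n) if img is None else img
    cv2.imwrite(f"pics/{name}.png",cv2.resize(i[y:y+h,x:x+w],None,fx=k,fy=k,interpolation=cv2.INTER_CUBIC))
E
python3 - <<'E'
from h import *
print([ (n,R.from_rotvec(M[n]["rotation"]).as_matrix().round(2).tolist()) for n in M])
t=robot.read_camera("top");s=robot.read_camera("side");np.save("t0.npy",t);np.save("s0.npy",s)
crop("top","ct",122,150,266,144,3,t)
crop("side","cs",160,128,216,212,2.8,s)
E
```

```text
[('side', [[0.97, -0.19, 0.13], [-0.23, -0.75, 0.62], [-0.02, -0.63, -0.77]]), ('top', [[0.02, -0.99, 0.14], [-1.0, -0.02, -0.01], [0.01, -0.14, -0.99]])]
```

View pics/ct.png

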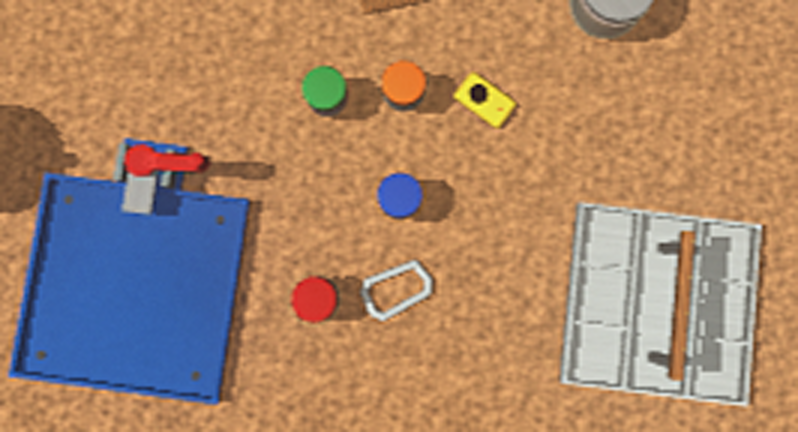

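View pics/cs.png

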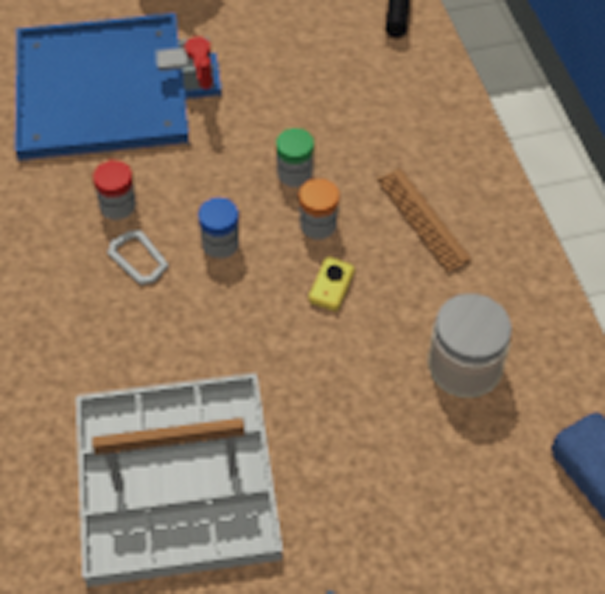

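The crops show the features cleanly. In the top crop the lids are at green (324,88), orange (404,83), blue (400,195) and red (314,299). The tray rim corners are (582,204), (761,226), (748,404) and (562,383). The lever grip is at (199,160), with its pivot at (140,158). I fit the positions from both views.

```bash
cat >> h.py <<'E'
def ct(u,v): return ((u+.5)/3-.5+122,(v+.5)/3-.5+150)
def cs(u,v): return ((u+.5)/2.8-.5+160,(v+.5)/2.8-.5+128)
def fit(model,top,side,x0):
    # model {name:(x,y,z)}, returns x,y,z,yaw
    def res(p):
        r=[];Rz=R.from_euler("z",p[3])
        for obs,n in((top,"top"),(side,"side")):
            for k,uv in obs.items(): r+=list(proj(n,Rz.apply(model[k])+p[:3])[0]-uv)
        return r
    s=least_squares(res,x0); return s.x,np.array(s.fun).reshape(-1,2)
E
python3 - <<'E'
from h import *
np.set_printoptions(precision=4,suppress=True)
for n,a,b in (("green",(324,88),(296,141)),("orange",(404,83),(320,194)),("blue",(400,195),(219,213)),("red",(314,299),(113,177)),("grip",(199,160),(203,58)),("pivot",(140,158),(197,45))):
    print(n,*tri(cs(*b),ct(*a)), onz("top",*ct(*a),.062 if n[0] in "gorb" and n!="grip" else .098))
# names by world: x up in top img, y left
tm=dict(pp=(.098,.1,.025),pm=(.098,-.1,.025),mp=(-.098,.1,.025),mm=(-.098,-.1,.025),hp=(.075,0,.11),hm=(-.075,0,.11))
top=dict(pp=ct(582,204),pm=ct(761,226),mm=ct(748,404),mp=ct(562,383),hp=ct(689,233),hm=ct(678,379))
side=dict(mp=cs(78,395),pp=cs(257,377),pm=cs(280,553),mm=cs(87,571),hm=cs(94,440),hp=cs(243,425))
p,r=fit(tm,top,side,[.4,-.25,0,0]);print("tray",p);print(r.round(1).tolist())
for a,b in(("hp","hp"),("hm","hm"),("pp","pp"),("mm","mm")): print(a,*tri(side[b],top[a]))
# dock: corners unknown size; lip z .02
dt=[(46,175),(249,200),(218,403),(11,375)];ds=[(17,27),(176,16),(188,137),(19,153)]
# side order: mp,pp,pm,mm ; top: pp,pm,mm,mp
so=dict(mp=cs(17,27),pp=cs(176,16),pm=cs(188,135),mm=cs(19,153)); to=dict(zip(("pp","pm","mm","mp"),[ct(*q) for q in dt]))
for k in so: print("dock",k,*tri(so[k],to[k]), onz("top",*to[k],.02))
E
```

```text
green [0.6651 0.0813 0.0606] 0.0021767824110335335 [0.6638 0.0812 0.062 ]
orange [ 0.6725 -0.0051  0.0592] 0.0018172170404269512 [ 0.671 -0.005  0.062]
blue [ 0.5506 -0.0031  0.0591] 0.001076912758423337 [ 0.5498 -0.0031  0.062 ]
red [0.4387 0.0855 0.0544] 9.511916665359963e-05 [0.4389 0.0849 0.062 ]
grip [0.5776 0.2033 0.1082] 0.0008363777541309506 [0.5791 0.2052 0.098 ]
pivot [0.5826 0.2752 0.0612] 0.002781403835843809 [0.58   0.2661 0.098 ]
tray [ 0.4411 -0.2915 -0.0027 -0.1126]
[[-0.3, -0.9], [0.1, -0.2], [-0.7, 0.8], [-0.2, -0.4], [0.5, -0.8], [-0.5, 0.3], [0.0, 0.3], [0.2, -0.8], [0.6, -0.5], [-1.4, 2.1], [-0.7, 0.4], [0.6, -0.7]]
hp [ 0.5137 -0.2996  0.1031] 0.00037286880886717565
hm [ 0.3683 -0.2838  0.1104] 0.0007949312949152012
pp [ 0.5479 -0.2045  0.0201] 0.0015971242961879037
mm [ 0.337 -0.379  0.032] 0.0016911946909677436
dock mp [0.3514 0.4091 0.0247] 0.0008213389595353846 [0.3514 0.4107 0.02  ]
dock pp [0.5698 0.3911 0.0101] 0.00276567388291226 [0.5675 0.3878 0.02  ]
dock pm [0.5443 0.1639 0.0147] 0.0007173337687994217 [0.5443 0.1631 0.02  ]
dock mm [0.3269 0.1885 0.0138] 0.003254395338114993 [0.326  0.1876 0.02  ]
```

Positions hold up: lid heights come out near 60 mm, the tray is on the ledge with yaw −0.113, and the dock is at about (0.447, 0.287) with yaw −0.11. I start with the lever, moving above its grip post and turning the tool there.

Call:
arm_command(increments="0 -154 -66 0 0; 0 -154 -66 0 0; 0 -154 -66 0 0; 0 -154 -66 0 0; 0 -154 -66 0 0")

```text
t: 0.7
tool_pos: [0.3398, 0.4393, 0.2435]
orientation: [0.588, 3.086, -0.001]
force: [0.0, -0.8, -0.5]
opening: 0.0931
gripper_force: 0.0
```

Call:
arm_command(increments="0 -154 -66 0 0; 0 -154 -66 0 0; 0 -154 -66 0 0; 0 -154 -66 0 0; 0 -154 -66 0 0")

```text
t: 1.2
tool_pos: [0.4584, 0.3227, 0.2434]
orientation: [-0.586, -3.086, 0.0]
force: [-0.2, 0.4, 0.1]
opening: 0.0929
gripper_force: 0.0
```

Call:
arm_command(increments="0 -154 -66 0 0; 0 -154 -66 0 0; 0 -154 -66 0 0; 0 -154 -66 0 0; 0 -154 -66 0 0")

```text
t: 1.7
tool_pos: [0.5772, 0.2059, 0.2431]
orientation: [-0.585, -3.086, 0.0]
force: [0.1, 0.2, 0.2]
opening: 0.0931
gripper_force: 0.0
```

Call:
arm_command(increments="0 0 0 0 0.15; 0 0 0 0 0.3; 0 0 0 0 0.44; 0 0 0 0 0.59; 0 0 0 0 0.66")

```text
t: 2.2
tool_pos: [0.575, 0.2091, 0.2436]
orientation: [-1.555, -2.729, -0.001]
force: [-0.7, -0.6, -0.4]
opening: 0.0928
gripper_force: 0.0
```

Call:
arm_command(increments="0 0 0 0 0.15; 0 0 0 0 0.3; 0 0 0 0 0.44; 0 0 0 0 0.59; 0 0 0 0 0.65")

```text
t: 2.7
tool_pos: [0.575, 0.2091, 0.2436]
orientation: [-2.345, -2.089, -0.0]
force: [-0.6, -0.8, -0.1]
opening: 0.0926
gripper_force: 0.0
```

```bash
cat >> h.py <<'E'
def th():
    y=R.from_rotvec(robot.read_state()["orientation"]).as_matrix()[:,1]; return np.arctan2(y[1],y[0])
def go(p,theta=None):
    """shift mm in tool axes and turn from measured pose to TCP p"""
    s=robot.read_state();A=R.from_rotvec(s["orientation"]).as_matrix()
    t=th();d=A.T@(np.array(p)-s["tool_pos"])*1000
    print("TCP",s["tool_pos"].round(4),"th",round(t,3),"shift",d.round(1),"turn",None if theta is None else round((t-theta+np.pi/2)%np.pi-np.pi/2,3),"t",round(s["t"],1),"open",round(s["opening"],4))
E
python3 - <<'E'
from h import *
go((.577,.206,.089),-.11)
print(robot.read_state()["q"].round(2), R.from_rotvec(robot.read_state()["orientation"]).as_matrix()[:,2].round(4))
# check grip with top view
crop("top","lev",140,150,110,82,7)
E
```

```text
TCP [0.575  0.2091 0.2436] th -0.115 shift [ -3.    2.5 154.6] turn -0.005 t 2.7 open 0.0926
[0.26 0.16 1.45 0.   1.53 0.38] [-7.e-04  9.e-04 -1.e+00]
```

View pics/lev.png

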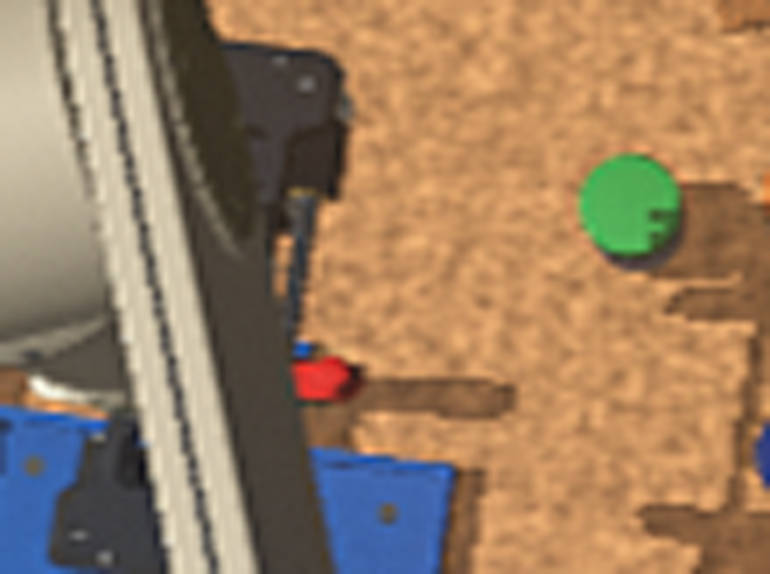

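The grip post tip is at about (338,380) in the crop, which agrees with the first estimate (0.577, 0.206). I descend and close lightly.

Call:
arm_command(increments="0 -3 2 40 0; 0 -3 2 80 0; 0 -3 2 120 0; 0 -3 2 154 0; 0 -3 2 154 0")

```text
t: 3.25
tool_pos: [0.5728, 0.2039, 0.0835]
orientation: [-2.335, -2.094, 0.015]
force: [-1.7, -0.3, -0.6]
opening: 0.0928
gripper_force: 0.0
```

Call:
arm_command(increments="1 0 0 0 0; 1 0 0 0 0; 1 0 0 0 0; 1 0 0 0 0; 1 0 0 0 0", grip_force=6)

```text
t: 3.75
tool_pos: [0.579, 0.2031, 0.0909]
orientation: [2.342, 2.093, 0.003]
force: [-0.5, -0.2, 0.9]
opening: 0.0575
gripper_force: 0.0
```

Call:
arm_command(increments="1 0 0 0 0; 1 0 0 0 0; 1 0 0 0 0; 1 0 0 0 0; 1 0 0 0 0")

```text
t: 4.25
tool_pos: [0.5783, 0.2029, 0.0896]
orientation: [-2.342, -2.094, 0.0]
force: [-0.0, -0.5, -0.5]
opening: 0.0174
gripper_force: 0.0
```

Call:
arm_command(increments="1 0 0 0 0; 1 0 0 0 0; 1 0 0 0 0")

```text
t: 4.55
tool_pos: [0.5783, 0.2029, 0.0896]
orientation: [2.342, 2.094, -0.0]
force: [-0.0, 0.4, -0.5]
opening: 0.0158
gripper_force: 6.0
```

Call:
arm_command(increments="1 0.3 6.5 0 -0.1; 1 1.3 12.9 0 -0.2; 1 2.9 19.2 0 -0.3; 1 5.1 25.3 0 -0.4; 1 8 31.2 0 -0.5")

```text
t: 5.05
tool_pos: [0.61, 0.208, 0.0895]
orientation: [-1.745, -2.611, -0.0]
force: [-1.8, 1.9, 0.0]
opening: 0.0156
gripper_force: 6.0
```

Call:
arm_command(increments="1 0.3 6.5 0 -0.1; 1 1.3 12.9 0 -0.2; 1 2.9 19.2 0 -0.3; 1 5.1 25.3 0 -0.4; 1 8 31.2 0 -0.5")

```text
t: 5.55
tool_pos: [0.6362, 0.2267, 0.0895]
orientation: [-1.046, -2.962, 0.0]
force: [1.0, -1.6, 0.3]
opening: 0.0156
gripper_force: 6.0
```

```bash
python3 - <<'E'
from h import *
go((.6465,.265,.089),1.29)
print(robot.read_state()["force"])
E
```

```text
TCP [0.6362 0.2267 0.0895] th 0.892 shift [16.1 36.3  0.5] turn -0.398 t 5.5 open 0.0156
[ 1.04413853 -1.56171683  0.29308532]
```

Call:
arm_command(increments="1 0.3 6.5 0 -0.1; 1 1.3 12.9 0 -0.2; 1 2.9 19.2 0 -0.3; 1 5.1 25.3 0 -0.4; 1 5.1 25.3 0 -0.4")

```text
t: 6.05
tool_pos: [0.6491, 0.2496, 0.0896]
orientation: [0.437, 3.109, 0.0]
force: [4.7, -1.4, -2.2]
opening: 0.0161
gripper_force: 6.0
```

Call:
arm_command(increments="1 0 2 0 -0.03; 1 0.1 4 0 -0.06; 1 0.1 4 0 -0.06")

```text
t: 6.35
tool_pos: [0.6502, 0.2529, 0.0897]
orientation: [0.347, 3.12, -0.0]
force: [6.3, -1.5, -2.6]
opening: 0.0158
gripper_force: 6.0
```

Call:
arm_command(increments="1 0 2 0 -0.03; 1 0.1 4 0 -0.06; 1 0.1 4 0 -0.06")

```text
t: 6.65
tool_pos: [0.6508, 0.2556, 0.0896]
orientation: [0.254, 3.13, -0.003]
force: [3.7, -6.0, -0.9]
opening: 0.0157
gripper_force: 6.0
```

Call:
arm_command(increments="1 0 2 0 -0.03; 1 0 2 0 -0.03; 1 0 2 0 -0.03")

```text
t: 6.95
tool_pos: [0.6507, 0.2561, 0.0895]
orientation: [0.21, 3.134, -0.007]
force: [1.0, -12.5, 1.0]
opening: 0.0162
gripper_force: 6.0
```

```bash
python3 - <<'E'
from h import *
s=robot.read_state();print(s["force"],s["tool_pos"],th())
crop("side","lev2",205,115,100,75,6)
E
```

```text
[  0.95898832 -12.54266731   1.01621342] [0.6507203  0.25613532 0.08950297] 1.4370645935653354
```

View pics/lev2.png

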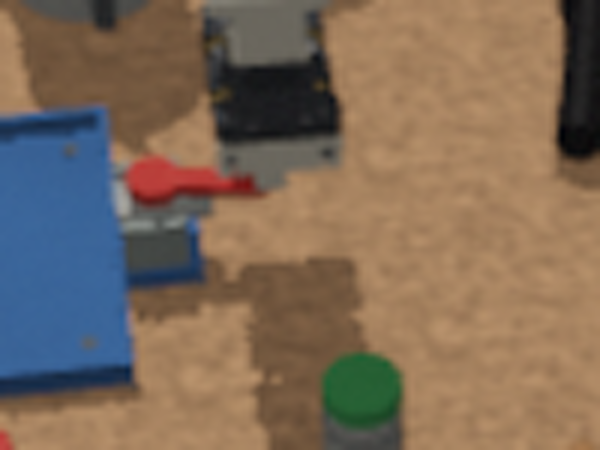

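The lever is at its stop (12 N reaction), and the picture shows the red arm pointing along cradle +x with the tongue drawn back. I release, lift and turn the tool to the tray's yaw.

Call:
arm_command(increments="0.5 0 -1 0 0; 0.5 0 -1 0 0; 0.4 0 -1 0 0; 0.4 0 -1 0 0; 0.4 0 -1 0 0")

```text
t: 7.5
tool_pos: [0.6499, 0.2586, 0.0897]
orientation: [-0.208, -3.135, -0.0]
force: [0.4, -0.2, -0.9]
opening: 0.0515
gripper_force: 0.0
```

Call:
arm_command(increments="0.4 0 0 -30 0; 0.4 0 0 -70 0; 0 0 0 -110 0; 0 0 0 -110 0; 0 0 0 -110 0")

```text
t: 8.0
tool_pos: [0.651, 0.2588, 0.2017]
orientation: [0.208, 3.131, 0.002]
force: [0.2, 1.1, -0.3]
opening: 0.0755
gripper_force: 0.0
```

Call:
arm_command(increments="0 0 0 0 0.15; 0 0 0 0 0.3; 0 0 0 0 0.45; 0 0 0 0 0.6; 0 0 0 0 0.75")

```text
t: 8.5
tool_pos: [0.6489, 0.258, 0.1969]
orientation: [-1.349, -2.834, 0.004]
force: [0.3, 0.2, -0.6]
opening: 0.0924
gripper_force: 0.0
```

Call:
arm_command(increments="0 0 0 0 0.15; 0 0 0 0 0.3; 0 0 0 0 0.45; 0 0 0 0 0.6; 0 0 0 0 0.8")

```text
t: 9.0
tool_pos: [0.6489, 0.258, 0.1969]
orientation: [-2.294, -2.143, 0.005]
force: [0.2, -1.1, -0.9]
opening: 0.093
gripper_force: 0.0
```

```bash
cat >> h.py <<'E'
HUE=dict(green=(50,75),orange=(5,16),blue=(110,125),red=(175,4))
def lids(n="top",box=None):
    """lid blobs -> world xy at z .057 (mid lid), away from tray"""
    i=robot.read_camera(n);h=cv2.cvtColor(i,cv2.COLOR_BGR2HSV);out={}
    for c,(a,b) in HUE.items():
        H=h[...,0]; m=((H>=a)&(H<=b) if a<b else (H>=a)|(H<=b))&(h[...,1]>(200 if c!="green" else 150))&(h[...,2]>70)
        k,l,st,ce=cv2.connectedComponentsWithStats(m.astype(np.uint8))
        for j in range(1,k):
            if 60<st[j,4]<420: out.setdefault(c,[]).append((st[j,4],*onz(n,*ce[j],.058)[:2].round(4)))
    return out
E
python3 - <<'E'
from h import *
go((.6645,.081,.056),-.112)
for n in("top","side"): print(n,lids(n))
E
```

```text
TCP [0.6489 0.258  0.1969] th -0.068 shift [-175.3   28.1  141.1] turn 0.044 t 9.0 open 0.093
top {'orange': [(np.int32(116), np.float64(0.6735), np.float64(-0.0045))], 'red': [(np.int32(102), np.float64(0.4392), np.float64(0.0826))]}
side {'green': [(np.int32(87), np.float64(0.6623), np.float64(0.0777))]}
```

```bash
sed -i 's/(h\[...,1\]>(200 if c!="green" else 150))&(h\[...,2\]>70)/(h[...,1]>(205 if c=="orange" else 150))\&(h[...,2]>60)/' h.py
python3 - <<'E'
from h import *
t=np.load("t0.npy");s=np.load("s0.npy")
ht=cv2.cvtColor(t,cv2.COLOR_BGR2HSV);hs=cv2.cvtColor(s,cv2.COLOR_BGR2HSV)
for n,a,b in (("green",(324,88),(296,141)),("orange",(404,83),(320,194)),("blue",(400,195),(219,213)),("red",(314,299),(113,177))):
    u,v=np.round(ct(*a)).astype(int);p,q=np.round(cs(*b)).astype(int)
    print(n,[ht[v-3:v+4:3,u-3:u+4:3].reshape(-1,3)[k].tolist() for k in (0,4,8)],hs[q,p], "ledge" ,ht[v+15,u])
for n in("top","side"): print(n,lids(n))
E
```

```text
green [[61, 135, 166], [61, 132, 166], [61, 134, 168]] [ 67 125 157] ledge [ 14 135 189]
orange [[12, 202, 232], [12, 201, 233], [12, 201, 233]] [ 14 162 197] ledge [ 14 136 207]
blue [[113, 163, 189], [113, 165, 188], [113, 164, 190]] [108 157 172] ledge [ 14 134 201]
red [[1, 197, 212], [1, 200, 210], [1, 201, 208]] [  1 167 188] ledge [ 14 137 171]
top {'blue': [(np.int32(263), np.float64(1.1203), np.float64(0.2238)), (np.int32(130), np.float64(1.1279), np.float64(0.0981)), (np.int32(287), np.float64(1.1286), np.float64(-0.1166)), (np.int32(112), np.float64(1.133), np.float64(0.0261)), (np.int32(155), np.float64(1.138), np.float64(-0.2998)), (np.int32(75), np.float64(1.1319), np.float64(-0.5326)), (np.int32(129), np.float64(1.1225), np.float64(-0.3972)), (np.int32(75), np.float64(1.0819), np.float64(0.7272)), (np.int32(82), np.float64(1.111), np.float64(-0.484)), (np.int32(80), np.float64(1.1233), np.float64(-0.6334)), (np.int32(221), np.float64(1.1106), np.float64(-0.7399)), (np.int32(109), np.float64(1.0665), np.float64(0.6188)), (np.int32(97), np.float64(0.5493), np.float64(0.0028))], 'red': [(np.int32(92), np.float64(0.6259), np.float64(0.2626)), (np.int32(175), np.float64(0.4388), np.float64(0.0852))]}
side {'green': [(np.int32(84), np.float64(0.661), np.float64(0.0756))], 'red': [(np.int32(133), np.float64(0.6105), np.float64(0.2706)), (np.int32(135), np.float64(0.4381), np.float64(0.0808))]}
```

```bash
sed -i 's/(h\[...,1\]>(205 if c=="orange" else 150))/(h[...,1]>dict(orange=178 if n=="top" else 155,green=100,blue=140,red=150)[c])/; s/blue=(110,125)/blue=(104,119)/; s/if 60<st\[j,4\]<420:/if 60<st[j,4]<420 and onz(n,*ce[j],.058)[0]<.8:/' h.py
python3 - <<'E'
from h import *
for n in("top","side"): print(n,{k:[tuple(float(a) for a in q) for q in v] for k,v in lids(n).items()})
E
```

```text
top {'green': [(157.0, 0.6649, 0.0819)], 'orange': [(162.0, 0.6724, -0.0043)], 'blue': [(249.0, 0.535, 0.3506), (122.0, 0.5498, -0.0005)], 'red': [(93.0, 0.6257, 0.2626), (176.0, 0.4389, 0.0851)]}
side {'green': [(126.0, 0.6635, 0.077)], 'orange': [(150.0, 0.6714, -0.0078)], 'blue': [(134.0, 0.5494, -0.0071)], 'red': [(134.0, 0.6103, 0.2708), (135.0, 0.4381, 0.0808)]}
```

Call:
arm_command(increments="0 -50 8 0 0; 0 -100 16 0 0; 0 -150 24 0 0; 0 -175 28 0 0.044; 0 -175 28 0 0.044")

```text
t: 9.8
tool_pos: [0.6675, 0.0774, 0.1995]
orientation: [2.339, 2.096, -0.001]
force: [-0.7, 0.3, 0.5]
opening: 0.0932
gripper_force: 0.0
```

Call:
arm_command(increments="0 0 0 30 0; 0 0 0 60 0; 0 0 0 60 0; 0 0 0 60 0")

```text
t: 10.2
tool_pos: [0.6665, 0.0826, 0.1393]
orientation: [-2.333, -2.102, 0.002]
force: [-0.1, -0.4, -0.6]
opening: 0.0928
gripper_force: 0.0
```

```bash
python3 - <<'E'
from h import *
go((.665,.081,.056),-.112)
E
```

```text
TCP [0.6665 0.0826 0.1393] th -0.104 shift [-1.8 -1.2 83.3] turn 0.008 t 10.2 open 0.0928
```

Call:
arm_command(increments="0 -2 -1 30 0; 0 -2 -1 60 0; 0 -2 -1 83 0; 0 -2 -1 83 0; 0 -2 -1 83 0")

```text
t: 10.7
tool_pos: [0.667, 0.0804, 0.0587]
orientation: [2.334, 2.101, 0.002]
force: [-0.4, 1.2, 0.6]
opening: 0.0928
gripper_force: 0.0
```

Call:
arm_command(increments="1 0 0 0 0; 1 0 0 0 0; 1 0 0 0 0; 1 0 0 0 0; 1 0 0 0 0", grip_force=20)

```text
t: 11.2
tool_pos: [0.6661, 0.0799, 0.057]
orientation: [2.336, 2.1, 0.001]
force: [0.3, -0.4, -1.0]
opening: 0.0574
gripper_force: 0.0
```

Call:
arm_command(increments="1 0 0 0 0; 1 0 0 0 0; 1 0 0 0 0; 1 0 0 0 0; 1 0 0 0 0")

```text
t: 11.7
tool_pos: [0.6659, 0.0799, 0.0566]
orientation: [-2.336, -2.101, 0.0]
force: [-1.6, -0.4, 1.6]
opening: 0.0475
gripper_force: 20.0
```

```bash
python3 - <<'E'
from h import *
go((.665,.081,.056),-.112)
print({k:[tuple(float(a) for a in q) for q in v] for k,v in lids("side").items()})
c,s=np.cos(-.1126),np.sin(-.1126)
for x in(-.064,.064):
  for y in(-.066,.066): print("pocket",x,y,(.4411+c*x-s*y).round(4),(-.2915+s*x+c*y).round(4))
E
```

```text
TCP [0.6659 0.0799 0.0566] th -0.106 shift [ 1.  -1.   0.6] turn 0.006 t 11.7 open 0.0475
{'green': [(132.0, 0.6648, 0.0768)], 'orange': [(148.0, 0.6711, -0.0079)], 'blue': [(136.0, 0.5495, -0.0075)], 'red': [(133.0, 0.6105, 0.2706), (135.0, 0.4381, 0.0808)]}
pocket -0.064 -0.066 0.3701 -0.3499
pocket -0.064 0.066 0.3849 -0.2187
pocket 0.064 -0.066 0.4973 -0.3643
pocket 0.064 0.066 0.5121 -0.2331
```

Call:
arm_command(increments="1 0 0 -30 0; 1 0 0 -70 0; 1 0 0 -110 0; 1 0 0 -143 0; 1 0 0 -143 0")

```text
t: 12.25
tool_pos: [0.6693, 0.0801, 0.207]
orientation: [2.331, 2.096, 0.013]
force: [1.3, -0.3, 1.1]
opening: 0.0474
gripper_force: 20.0
```

Call:
arm_command(increments="1 -40 -15 0 0; 1 -80 -30 0 0; 1 -120 -45 0 0; 1 -160 -60 0 0; 1 -164 -60 0 0")

```text
t: 12.75
tool_pos: [0.5867, -0.0806, 0.1985]
orientation: [-2.34, -2.096, 0.004]
force: [0.7, -0.3, -1.6]
opening: 0.0477
gripper_force: 20.0
```

Call:
arm_command(increments="1 -40 -15 0 0; 1 -80 -30 0 0; 1 -120 -45 0 0; 1 -160 -60 0 0; 1 -164 -60 0 0.006")

```text
t: 13.25
tool_pos: [0.51, -0.2369, 0.1988]
orientation: [-2.346, -2.089, 0.002]
force: [0.2, -0.7, 0.4]
opening: 0.0477
gripper_force: 20.0
```

Call:
arm_command(increments="1 0 0 30 0; 1 0 0 60 0; 1 0 0 80 0; 1 0 0 80 0; 1 0 0 80 0")

```text
t: 13.75
tool_pos: [0.5121, -0.2327, 0.1194]
orientation: [-2.341, -2.093, 0.0]
force: [0.0, -0.5, 0.7]
opening: 0.0478
gripper_force: 20.0
```

```bash
python3 - <<'E'
from h import *
go((.5121,-.2331,.0615),-.1126)
t=robot.read_camera("top");s=robot.read_camera("side")
a=cv2.resize(t[200:305,280:400],None,fx=3.3,fy=3.3,interpolation=cv2.INTER_CUBIC)
b=cv2.resize(s[250:340,175:285],None,fx=3.6,fy=3.6,interpolation=cv2.INTER_CUBIC)
H=max(a.shape[0],b.shape[0]);p=lambda i:np.pad(i,((0,H-i.shape[0]),(0,0),(0,0)))
cv2.imwrite("pics/pl.png",np.hstack([p(a),p(b)]));print(a.shape,b.shape)
E
```

```text
TCP [ 0.5121 -0.2327  0.1194] th -0.111 shift [-0.4  0.1 57.9] turn 0.001 t 13.8 open 0.0478
(346, 396, 3) (324, 396, 3)
```

View pics/pl.png

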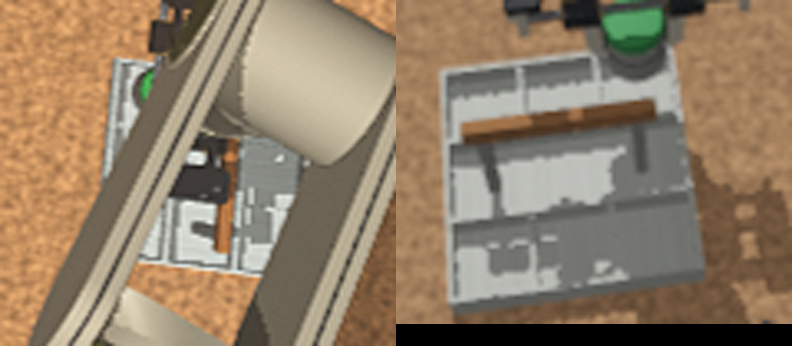

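The side picture shows the green pot, at about (635,45), just above the right-hand far pocket. It lines up, so I lower it and release.

Call:
arm_command(increments="1 0 0 20 0; 1 0 0 40 0; 1 0 0 52 0; 1 0 0 58 0; 1 0 0 58 0")

```text
t: 14.35
tool_pos: [0.5119, -0.2334, 0.0615]
orientation: [-2.342, -2.093, 0.0]
force: [-0.5, 0.4, -1.1]
opening: 0.0478
gripper_force: 20.0
```

Call:
arm_command(increments="0 0 0 0 0; 0 0 0 0 0; 0 0 0 0 0; 0 0 0 0 0; 0 0 0 0 0")

```text
t: 14.85
tool_pos: [0.5121, -0.2336, 0.062]
orientation: [2.342, 2.093, 0.0]
force: [0.1, -0.2, 0.7]
opening: 0.0831
gripper_force: 0.0
```

Call:
arm_command(increments="0 0 0 -40 0; 0 0 0 -80 0; 0 0 0 -120 0; 0 0 0 -140 0; 0 0 0 -140 0")

```text
t: 15.35
tool_pos: [0.5141, -0.2347, 0.2063]
orientation: [2.337, 2.089, 0.004]
force: [0.2, -0.7, 0.7]
opening: 0.0929
gripper_force: 0.0
```

Call:
arm_command(increments="0 45 0 0 0; 0 90 0 0 0; 0 90 0 0 0; 0 90 0 0 0")

```text
t: 15.75
tool_pos: [0.5215, -0.1431, 0.2002]
orientation: [-2.339, -2.095, 0.002]
force: [0.5, -0.8, -0.4]
opening: 0.0928
gripper_force: 0.0
```

```bash
python3 - <<'E'
from h import *
go((.673,-.005,.056),-.1126)
for n in("top","side"): print(n,{k:[tuple(float(a) for a in q) for q in v] for k,v in lids(n).items()})
E
```

```text
TCP [ 0.5215 -0.1431  0.2002] th -0.11 shift [153.8 135.8 144. ] turn 0.003 t 15.8 open 0.0928
top {'orange': [(168.0, 0.6652, -0.0261)], 'blue': [(156.0, 0.5505, -0.0024)], 'red': [(188.0, 0.6052, 0.2693), (174.0, 0.4389, 0.0853)]}
side {'green': [(184.0, 0.5115, -0.2336)], 'orange': [(114.0, 0.6676, -0.0327)], 'red': [(120.0, 0.7817, 0.4629)]}
```

The orange pot was knocked to about (0.666, −0.027), and the green one sits in its pocket at (0.5115, −0.2336). I go to orange at its new place.

Call:
arm_command(increments="0 32 33 0 0; 0 65 66 0 0; 0 97 98 0 0; 0 130 131 0 0; 0 130 131 0 0")

```text
t: 16.35
tool_pos: [0.669, -0.0273, 0.1985]
orientation: [-2.338, -2.094, 0.001]
force: [-0.7, -0.1, 0.1]
opening: 0.093
gripper_force: 0.0
```

Call:
arm_command(increments="0 0 0 30 0; 0 0 0 60 0; 0 0 0 60 0; 0 0 0 60 0")

```text
t: 16.75
tool_pos: [0.6659, -0.0309, 0.1411]
orientation: [-2.343, -2.091, 0.003]
force: [1.4, 0.1, 0.9]
opening: 0.0933
gripper_force: 0.0
```

```bash
python3 - <<'E'
from h import *
for n in("top","side"): print(n,{k:[tuple(float(a) for a in q) for q in v] for k,v in lids(n).items()})
go((.6665,-.028,.056),-.1126)
E
```

```text
top {'green': [(166.0, 0.513, -0.2315)], 'blue': [(156.0, 0.5505, -0.0024)], 'red': [(187.0, 0.6048, 0.2694)]}
side {'green': [(183.0, 0.5114, -0.2336)], 'orange': [(138.0, 0.6638, -0.0307)], 'blue': [(135.0, 0.5493, -0.0073)], 'red': [(133.0, 0.61, 0.2706), (135.0, 0.4381, 0.0808)]}
TCP [ 0.6677 -0.0306  0.1438] th -0.113 shift [ 2.5 -1.7 87.8] turn -0.0 t 16.9 open 0.0929
```

Call:
arm_command(increments="0 3.5 -2.5 30 0; 0 3.5 -2.5 60 0; 0 3.5 -2.5 87 0; 0 3.5 -2.5 87 0; 0 3.5 -2.5 87 0")

```text
t: 17.35
tool_pos: [0.6654, -0.0261, 0.0564]
orientation: [2.342, 2.093, 0.001]
force: [0.6, 1.1, 0.3]
opening: 0.0933
gripper_force: 0.0
```

Call:
arm_command(increments="1 0 0 0 0; 1 0 0 0 0; 1 0 0 0 0; 1 0 0 0 0; 1 0 0 0 0")

```text
t: 17.85
tool_pos: [0.6648, -0.0258, 0.055]
orientation: [2.342, 2.093, 0.001]
force: [0.4, -0.1, -1.0]
opening: 0.0576
gripper_force: 0.0
```

Call:
arm_command(increments="1 0 0 0 0; 1 0 0 0 0; 1 0 0 0 0; 1 0 0 0 0; 1 0 0 0 0")

```text
t: 18.35
tool_pos: [0.6646, -0.0258, 0.0547]
orientation: [-2.342, -2.094, 0.0]
force: [-0.7, 0.3, 1.1]
opening: 0.0477
gripper_force: 20.0
```

Call:
arm_command(increments="1 0 0 -30 0; 1 0 0 -70 0; 1 0 0 -110 0; 1 0 0 -143 0; 1 0 0 -143 0")

```text
t: 18.85
tool_pos: [0.6678, -0.0261, 0.2049]
orientation: [2.336, 2.088, 0.011]
force: [1.1, 0.2, 0.8]
opening: 0.0474
gripper_force: 20.0
```

```bash
python3 - <<'E'
from h import *
go((.4973,-.3643,.2),-.1126)
E
```

```text
TCP [ 0.6678 -0.0261  0.2049] th -0.112 shift [-355.1 -131.7    3.5] turn 0.001 t 18.9 open 0.0474
```

Call:
arm_command(increments="1 -44 -16 0 0; 1 -88 -32 0 0; 1 -132 -48 0 0; 1 -177 -64 0 0; 1 -177 -64 0 0")

```text
t: 19.35
tool_pos: [0.5783, -0.1995, 0.1965]
orientation: [-2.348, -2.087, 0.004]
force: [-0.5, 0.5, -0.5]
opening: 0.048
gripper_force: 20.0
```

Call:
arm_command(increments="1 -44 -16 0 0; 1 -88 -32 0 0; 1 -132 -48 0 0; 1 -178 -64 0 0; 1 -178 -64 0 0")

```text
t: 19.85
tool_pos: [0.4948, -0.3688, 0.1966]
orientation: [-2.348, -2.087, 0.003]
force: [0.3, 0.5, -0.3]
opening: 0.0476
gripper_force: 20.0
```

Call:
arm_command(increments="1 0 0 30 0; 1 0 0 60 0; 1 0 0 78 0; 1 0 0 78 0; 1 0 0 78 0")

```text
t: 20.35
tool_pos: [0.4979, -0.3634, 0.1193]
orientation: [-2.341, -2.093, 0.0]
force: [0.6, 0.2, -0.6]
opening: 0.0474
gripper_force: 20.0
```

```bash
python3 - <<'E'
from h import *
go((.4973,-.3643,.060),-.1126)
for n in("top","side"): print(n,{k:[tuple(float(a) for a in q) for q in v] for k,v in lids(n).items()})
E
```

```text
TCP [ 0.4979 -0.3634  0.1193] th -0.111 shift [-1.1 -0.5 59.3] turn 0.001 t 20.4 open 0.0474
top {'green': [(169.0, 0.5128, -0.2317)], 'blue': [(156.0, 0.5505, -0.0024)], 'red': [(188.0, 0.6045, 0.2694), (176.0, 0.4389, 0.0851)]}
side {'green': [(97.0, -0.3123, 1.5369)], 'orange': [(140.0, 0.5013, -0.3472)], 'blue': [(75.0, 0.3628, 0.1499)], 'red': [(170.0, 0.7585, 0.483), (133.0, 0.6105, 0.2706), (78.0, 0.4324, 0.0738)]}
```

Aligned. I lower it, release, lift and go to blue at (0.550, −0.002).

Call:
arm_command(increments="1 -1 0 20 0; 1 -1 0 40 0; 1 -1 0 53 0; 1 -1 0 59 0; 1 -1 0 59 0")

```text
t: 20.95
tool_pos: [0.4975, -0.3651, 0.0604]
orientation: [-2.342, -2.093, 0.0]
force: [-0.0, 0.4, -0.8]
opening: 0.0477
gripper_force: 20.0
```

Call:
arm_command(increments="0 0 0 0 0; 0 0 0 0 0; 0 0 0 0 0; 0 0 0 0 0; 0 0 0 0 0")

```text
t: 21.45
tool_pos: [0.4978, -0.3654, 0.061]
orientation: [2.342, 2.093, 0.0]
force: [0.6, -0.5, -0.4]
opening: 0.0834
gripper_force: 0.0
```

Call:
arm_command(increments="0 0 0 -40 0; 0 0 0 -80 0; 0 0 0 -120 0; 0 0 0 -140 0; 0 0 0 -140 0")

```text
t: 21.95
tool_pos: [0.4995, -0.3669, 0.2057]
orientation: [2.336, 2.088, 0.001]
force: [0.4, 0.4, -1.2]
opening: 0.0934
gripper_force: 0.0
```

Call:
arm_command(increments="0 45 0 0 0; 0 90 0 0 0; 0 135 0 0 0; 0 180 0 0 0; 0 180 0 0 0")

```text
t: 22.45
tool_pos: [0.5175, -0.1812, 0.1988]
orientation: [-2.335, -2.097, -0.001]
force: [0.7, -1.5, -0.8]
opening: 0.0931
gripper_force: 0.0
```

```bash
python3 - <<'E'
from h import *
for n in("top","side"): print(n,{k:[tuple(float(a) for a in q) for q in v] for k,v in lids(n).items()})
go((.551,-.002,.2),-.1126)
E
```

```text
top {'blue': [(156.0, 0.5505, -0.0024)], 'red': [(185.0, 0.6046, 0.2695), (176.0, 0.4389, 0.0851)]}
side {'green': [(184.0, 0.5115, -0.2336)], 'orange': [(222.0, 0.4974, -0.3671)], 'red': [(111.0, 0.7884, 0.4645), (132.0, 0.4381, 0.0814)]}
TCP [ 0.5173 -0.1853  0.1993] th -0.11 shift [185.9  13.4  -0.7] turn 0.003 t 22.6 open 0.0932
```

Call:
arm_command(increments="0 46 3 0 0; 0 92 6 0 0; 0 138 9 0 0; 0 186 13 0 0; 0 186 13 0 0")

```text
t: 23.05
tool_pos: [0.5519, 0.0006, 0.1998]
orientation: [-2.337, -2.097, -0.001]
force: [-0.2, -1.4, -0.4]
opening: 0.0928
gripper_force: 0.0
```

Call:
arm_command(increments="0 0 0 30 0; 0 0 0 60 0; 0 0 0 60 0; 0 0 0 60 0")

```text
t: 23.45
tool_pos: [0.5509, -0.0045, 0.14]
orientation: [-2.343, -2.091, 0.003]
force: [0.4, -0.1, 0.4]
opening: 0.0933
gripper_force: 0.0
```

```bash
python3 - <<'E'
from h import *
for n in("side",): print(n,{k:[tuple(float(a) for a in q) for q in v] for k,v in lids(n).items()})
go((.551,-.002,.056),-.1126)
E
```

```text
side {'green': [(189.0, 0.5117, -0.2331)], 'orange': [(225.0, 0.4974, -0.3668)], 'blue': [(135.0, 0.5493, -0.0074)], 'red': [(126.0, 0.7802, 0.4627), (135.0, 0.4381, 0.0808)]}
TCP [ 0.5519 -0.0043  0.1415] th -0.114 shift [ 2.2 -1.2 85.5] turn -0.001 t 23.5 open 0.0931
```

Call:
arm_command(increments="0 2 -1 30 0; 0 2 -1 60 0; 0 2 -1 85 0; 0 2 -1 85 0; 0 2 -1 85 0")

```text
t: 24.0
tool_pos: [0.5517, -0.0014, 0.0573]
orientation: [2.342, 2.092, 0.001]
force: [-0.7, -0.1, 0.2]
opening: 0.093
gripper_force: 0.0
```

Call:
arm_command(increments="1 0 0 0 0; 1 0 0 0 0; 1 0 0 0 0; 1 0 0 0 0; 1 0 0 0 0")

```text
t: 24.5
tool_pos: [0.5509, -0.0009, 0.056]
orientation: [2.342, 2.093, 0.001]
force: [-0.3, 0.1, 0.2]
opening: 0.0576
gripper_force: 0.0
```

Call:
arm_command(increments="1 0 0 0 0; 1 0 0 0 0; 1 0 0 0 0; 1 0 0 0 0; 1 0 0 0 0")

```text
t: 25.0
tool_pos: [0.5507, -0.0009, 0.0557]
orientation: [-2.342, -2.094, 0.0]
force: [-0.6, -0.2, 0.8]
opening: 0.0473
gripper_force: 20.0
```

Call:
arm_command(increments="1 0 0 -30 0; 1 0 0 -70 0; 1 0 0 -110 0; 1 0 0 -143 0; 1 0 0 -143 0")

```text
t: 25.5
tool_pos: [0.5539, -0.0012, 0.2048]
orientation: [2.337, 2.089, 0.01]
force: [1.0, 0.2, 0.2]
opening: 0.0476
gripper_force: 20.0
```

Call:
arm_command(increments="1 -30 -17 0 0; 1 -60 -35 0 0; 1 -90 -53 0 0; 1 -117 -70 0 0; 1 -117 -70 0 0")

```text
t: 26.0
tool_pos: [0.4657, -0.1115, 0.1973]
orientation: [-2.344, -2.089, 0.003]
force: [0.9, 0.2, 0.5]
opening: 0.0478
gripper_force: 20.0
```

Call:
arm_command(increments="1 -30 -17 0 0; 1 -60 -35 0 0; 1 -90 -53 0 0; 1 -117 -70 0 0; 1 -117 -70 0 0")

```text
t: 26.5
tool_pos: [0.3837, -0.2195, 0.1977]
orientation: [-2.345, -2.089, 0.002]
force: [-0.1, 0.5, -0.7]
opening: 0.048
gripper_force: 20.0
```

Call:
arm_command(increments="1 0 0 30 0; 1 0 0 60 0; 1 0 0 78 0; 1 0 0 78 0; 1 0 0 78 0")

```text
t: 27.0
tool_pos: [0.3857, -0.217, 0.1205]
orientation: [-2.341, -2.094, -0.0]
force: [-0.1, 0.5, -0.4]
opening: 0.0476
gripper_force: 20.0
```

```bash
python3 - <<'E'
from h import *
for n in("side",): print(n,{k:[tuple(float(a) for a in q) for q in v] for k,v in lids(n).items()})
go((.3849,-.2187,.0615),-.1126)
E
```

```text
side {'green': [(69.0, -0.3025, 1.5292), (184.0, 0.5115, -0.2336)], 'orange': [(199.0, 0.4977, -0.3693)], 'blue': [(174.0, 0.3815, -0.1877)], 'red': [(170.0, 0.7601, 0.4826), (134.0, 0.6103, 0.2708), (91.0, 0.4443, 0.0805)]}
TCP [ 0.3862 -0.2176  0.1214] th -0.111 shift [-1.2 -1.3 59.9] turn 0.001 t 27.1 open 0.0478
```

Call:
arm_command(increments="1 -1 -1 20 0; 1 -1 -1 40 0; 1 -1 -1 53 0; 1 -1 -1 60 0; 1 -1 -1 60 0")

```text
t: 27.55
tool_pos: [0.3843, -0.2185, 0.0605]
orientation: [-2.342, -2.093, 0.0]
force: [-0.6, 0.6, -0.7]
opening: 0.0478
gripper_force: 20.0
```

Call:
arm_command(increments="0 0 0 0 0; 0 0 0 0 0; 0 0 0 0 0; 0 0 0 0 0; 0 0 0 0 0")

```text
t: 28.05
tool_pos: [0.3845, -0.2188, 0.0609]
orientation: [2.342, 2.093, 0.0]
force: [-0.6, -1.0, 0.4]
opening: 0.083
gripper_force: 0.0
```

Call:
arm_command(increments="0 0 0 -40 0; 0 0 0 -80 0; 0 0 0 -120 0; 0 0 0 -140 0; 0 0 0 -140 0")

```text
t: 28.55
tool_pos: [0.3861, -0.22, 0.2047]
orientation: [2.337, 2.089, 0.002]
force: [0.6, 1.6, 0.7]
opening: 0.0927
gripper_force: 0.0
```

Call:
arm_command(increments="0 40 2 0 0; 0 80 5 0 0; 0 120 8 0 0; 0 154 10 0 0; 0 154 10 0 0")

```text
t: 29.05
tool_pos: [0.4111, -0.0634, 0.1992]
orientation: [-2.336, -2.097, 0.0]
force: [0.0, -0.6, 0.4]
opening: 0.0926
gripper_force: 0.0
```

Call:
arm_command(increments="0 40 2 0 0; 0 80 5 0 0; 0 120 8 0 0; 0 154 10 0 0; 0 154 10 0 0")

```text
t: 29.55
tool_pos: [0.4384, 0.0876, 0.1994]
orientation: [-2.338, -2.097, 0.001]
force: [-0.8, 0.8, -0.3]
opening: 0.0934
gripper_force: 0.0
```

Call:
arm_command(increments="0 0 0 30 0; 0 0 0 60 0; 0 0 0 60 0; 0 0 0 60 0")

```text
t: 29.95
tool_pos: [0.4379, 0.0842, 0.1401]
orientation: [-2.342, -2.092, 0.003]
force: [-0.5, 0.5, 0.6]
opening: 0.093
gripper_force: 0.0
```

```bash
python3 - <<'E'
from h import *
for n in("top","side",): print(n,{k:[tuple(float(a) for a in q) for q in v] for k,v in lids(n).items()})
go((.4395,.085,.056),-.1126)
E
```

```text
top {'green': [(171.0, 0.513, -0.2318)], 'orange': [(180.0, 0.4981, -0.3664)], 'blue': [(171.0, 0.3839, -0.2203)], 'red': [(187.0, 0.6043, 0.2695)]}
side {'green': [(80.0, -0.3093, 1.2932), (184.0, 0.5115, -0.2336)], 'orange': [(204.0, 0.4978, -0.3687)], 'blue': [(191.0, 0.5187, 0.3189), (90.0, 0.3712, 0.3371), (128.0, 0.5338, 0.1573), (86.0, 0.4507, 0.2174), (405.0, 0.4391, 0.163), (112.0, 0.3499, 0.1639), (192.0, 0.3833, -0.2218)], 'red': [(169.0, 0.7583, 0.4831), (134.0, 0.6103, 0.2708), (135.0, 0.4381, 0.0808)]}
TCP [0.4395 0.0846 0.1421] th -0.113 shift [ 0.4 -0.2 86.1] turn -0.0 t 30.1 open 0.0931
```

Call:
arm_command(increments="0 0 0 30 0; 0 0 0 60 0; 0 0 0 86 0; 0 0 0 86 0; 0 0 0 86 0")

```text
t: 30.55
tool_pos: [0.4394, 0.085, 0.056]
orientation: [2.342, 2.093, 0.001]
force: [0.8, 0.3, 0.3]
opening: 0.0932
gripper_force: 0.0
```

Call:
arm_command(increments="1 0 0 0 0; 1 0 0 0 0; 1 0 0 0 0; 1 0 0 0 0; 1 0 0 0 0")

```text
t: 31.05
tool_pos: [0.4388, 0.0852, 0.055]
orientation: [2.342, 2.093, 0.001]
force: [0.1, -0.4, -0.4]
opening: 0.0576
gripper_force: 0.0
```

Call:
arm_command(increments="1 0 0 0 0; 1 0 0 0 0; 1 0 0 0 0; 1 0 0 0 0; 1 0 0 0 0")

```text
t: 31.55
tool_pos: [0.4386, 0.0852, 0.0547]
orientation: [-2.342, -2.094, 0.0]
force: [-1.6, 1.3, 2.4]
opening: 0.048
gripper_force: 20.0
```

Call:
arm_command(increments="1 0 0 -30 0; 1 0 0 -70 0; 1 0 0 -110 0; 1 0 0 -143 0; 1 0 0 -143 0")

```text
t: 32.05
tool_pos: [0.4416, 0.0854, 0.2031]
orientation: [2.338, 2.09, 0.011]
force: [0.4, 0.7, 0.2]
opening: 0.0481
gripper_force: 20.0
```

Call:
arm_command(increments="1 -37 -2 0 0; 1 -74 -4 0 0; 1 -111 -5 0 0; 1 -147 -7 0 0; 1 -147 -7 0 0")

```text
t: 32.55
tool_pos: [0.4141, -0.0633, 0.1964]
orientation: [-2.346, -2.089, 0.003]
force: [0.9, 1.0, -1.6]
opening: 0.0475
gripper_force: 20.0
```

Call:
arm_command(increments="1 -37 -2 0 0; 1 -74 -4 0 0; 1 -111 -5 0 0; 1 -147 -7 0 0; 1 -147 -7 0 0")

```text
t: 33.05
tool_pos: [0.391, -0.2079, 0.1966]
orientation: [-2.346, -2.089, 0.002]
force: [0.2, 0.5, 0.0]
opening: 0.0475
gripper_force: 20.0
```

Call:
arm_command(increments="1 -37 -2 0 0; 1 -74 -4 0 0; 1 -111 -5 0 0; 1 -146 -6 0 0; 1 -146 -6 0 0")

```text
t: 33.55
tool_pos: [0.3691, -0.3518, 0.1965]
orientation: [-2.344, -2.09, 0.001]
force: [0.6, 0.7, 0.2]
opening: 0.0478
gripper_force: 20.0
```

Call:
arm_command(increments="1 0 0 30 0; 1 0 0 60 0; 1 0 0 78 0; 1 0 0 78 0; 1 0 0 78 0")

```text
t: 34.05
tool_pos: [0.37, -0.3485, 0.1194]
orientation: [-2.34, -2.094, -0.001]
force: [-0.7, 0.3, -0.2]
opening: 0.0478
gripper_force: 20.0
```

```bash
python3 - <<'E'
from h import *
go((.3701,-.3499,.0615),-.1126)
E
```

```text
TCP [ 0.37   -0.3485  0.1194] th -0.111 shift [-1.4  0.3 57.9] turn 0.002 t 34.0 open 0.0478
```

Call:
arm_command(increments="1 -1 0 20 0; 1 -1 0 40 0; 1 -1 0 53 0; 1 -1 0 59 0; 1 -1 0 59 0")

```text
t: 34.55
tool_pos: [0.3695, -0.3505, 0.0605]
orientation: [-2.342, -2.093, -0.0]
force: [-0.1, 0.2, -0.3]
opening: 0.0476
gripper_force: 20.0
```

Call:
arm_command(increments="0 0 0 0 0; 0 0 0 0 0; 0 0 0 0 0; 0 0 0 0 0; 0 0 0 0 0")

```text
t: 35.05
tool_pos: [0.3696, -0.351, 0.0609]
orientation: [2.342, 2.093, -0.0]
force: [-0.1, 0.0, 0.0]
opening: 0.0836
gripper_force: 0.0
```

Call:
arm_command(increments="0 0 0 -40 0; 0 0 0 -80 0; 0 0 0 -120 0; 0 0 0 -160 0; 0 0 0 -160 0")

```text
t: 35.55
tool_pos: [0.3717, -0.3534, 0.2278]
orientation: [2.334, 2.086, -0.0]
force: [0.0, -1.0, 0.7]
opening: 0.0931
gripper_force: 0.0
```

Call:
arm_command(increments="0 0 0 0 -0.14; 0 0 0 0 -0.28; 0 0 0 0 -0.42; 0 0 0 0 -0.53; 0 0 0 0 -0.53")

```text
t: 36.05
tool_pos: [0.3692, -0.3506, 0.22]
orientation: [-1.71, -2.635, -0.0]
force: [0.2, -0.2, 0.2]
opening: 0.093
gripper_force: 0.0
```

Call:
arm_command(increments="0 0 0 0 -0.14; 0 0 0 0 -0.28; 0 0 0 0 -0.42; 0 0 0 0 -0.53; 0 0 0 0 -0.53")

```text
t: 36.55
tool_pos: [0.3693, -0.3507, 0.2202]
orientation: [-0.965, -2.989, -0.0]
force: [-0.5, -0.3, -0.9]
opening: 0.0928
gripper_force: 0.0
```

Call:
arm_command(increments="0 0 0 0 -0.14; 0 0 0 0 -0.28; 0 0 0 0 -0.42; 0 0 0 0 -0.51; 0 0 0 0 -0.51")

```text
t: 37.05
tool_pos: [0.3694, -0.3508, 0.2204]
orientation: [-0.183, -3.136, -0.0]
force: [0.5, 0.1, -0.3]
opening: 0.0928
gripper_force: 0.0
```

Call:
arm_command(increments="0 -100 0 0 0; 0 -150 0 0 0; 0 -150 0 0 0; 0 -150 0 0 0; 0 -150 0 0 0")

```text
t: 37.55
tool_pos: [0.5188, -0.3672, 0.2187]
orientation: [-0.183, -3.134, -0.003]
force: [-0.7, 0.4, 0.3]
opening: 0.0929
gripper_force: 0.0
```

```bash
python3 - <<'E'
from h import *
go((.4411,-.2915,.106),1.458)
t=robot.read_camera("top");s=robot.read_camera("side")
a=cv2.resize(t[205:300,295:390],None,fx=4,fy=4,interpolation=cv2.INTER_CUBIC)
b=cv2.resize(s[250:345,175:275],None,fx=4,fy=4,interpolation=cv2.INTER_CUBIC)
cv2.imwrite("pics/tr.png",np.hstack([a,b]))
for n in("top","side",): print(n,{k:[tuple(float(a) for a in q) for q in v] for k,v in lids(n).items()})
E
```

```text
TCP [ 0.5188 -0.3672  0.2187] th 1.454 shift [ 85.6  66.  113. ] turn -0.004 t 37.5 open 0.0929
top {'green': [(169.0, 0.5128, -0.2317)], 'orange': [(92.0, 0.4889, -0.3645)], 'blue': [(174.0, 0.3843, -0.2208)], 'red': [(187.0, 0.605, 0.2693)]}
side {'orange': [(160.0, 0.4959, -0.3727)], 'blue': [(190.0, 0.3839, -0.2221)], 'red': [(170.0, 0.7587, 0.4831), (231.0, 0.3688, -0.3521)]}
```

View pics/tr.png

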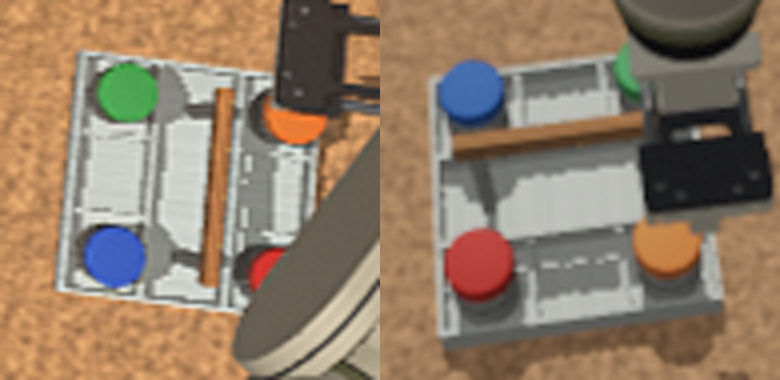

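All four pots stand in the corner pockets: in the top crop green (127,92), blue (115,257), orange (295,115) and red (270,272), with the handle bar clear between them. I go to the handle.

Call:
arm_command(increments="0 43 33 0 0; 0 86 66 0 0; 0 86 66 0 0; 0 86 66 0 0; 0 86 66 0 0")

```text
t: 38.25
tool_pos: [0.4411, -0.2936, 0.2225]
orientation: [0.179, 3.133, -0.004]
force: [0.6, -0.3, 0.7]
opening: 0.093
gripper_force: 0.0
```

Call:
arm_command(increments="0 0 0 30 0; 0 0 0 60 0; 0 0 0 60 0; 0 0 0 60 0; 0 0 0 60 0")

```text
t: 38.75
tool_pos: [0.4417, -0.2936, 0.1628]
orientation: [0.177, 3.134, -0.003]
force: [-0.3, -0.1, 0.4]
opening: 0.0928
gripper_force: 0.0
```

```bash
python3 - <<'E'
from h import *
go((.4411,-.2915,.106),1.458)
E
```

```text
TCP [ 0.4417 -0.2936  0.1628] th 1.458 shift [ 1.   2.2 56.8] turn -0.0 t 38.8 open 0.0928
```

Call:
arm_command(increments="0 1 2 20 0; 0 1 2 40 0; 0 1 2 57 0; 0 1 2 57 0; 0 1 2 57 0")

```text
t: 39.25
tool_pos: [0.4405, -0.291, 0.1052]
orientation: [0.177, 3.135, -0.002]
force: [0.4, -0.5, 0.3]
opening: 0.0929
gripper_force: 0.0
```

Call:
arm_command(increments="1 0 0 0 0; 1 0 0 0 0; 1 0 0 0 0; 1 0 0 0 0; 1 0 0 0 0", grip_force=20)

```text
t: 39.75
tool_pos: [0.4397, -0.2904, 0.1038]
orientation: [0.177, 3.136, -0.0]
force: [0.5, -0.9, -0.8]
opening: 0.0575
gripper_force: 0.0
```

Call:
arm_command(increments="1 0 0 0 0; 1 0 0 0 0; 1 0 0 0 0; 1 0 0 0 0; 1 0 0 0 0")

```text
t: 40.25
tool_pos: [0.4397, -0.2903, 0.1036]
orientation: [-0.177, -3.137, -0.0]
force: [0.6, 0.1, -0.5]
opening: 0.0177
gripper_force: 0.0
```

Call:
arm_command(increments="1 0 0 0 0; 1 0 0 0 0; 1 0 0 0 0; 1 0 0 0 0; 1 0 0 0 0", grip_force=55)

```text
t: 40.75
tool_pos: [0.4397, -0.2903, 0.1036]
orientation: [-0.177, -3.137, -0.0]
force: [0.0, 1.9, -0.1]
opening: 0.0112
gripper_force: 55.0
```

Call:
arm_command(increments="1 0 0 -5 0; 1 0 0 -12 0; 1 0 0 -20 0; 1 0 0 -20 0; 1 0 0 -20 0")

```text
t: 41.25
tool_pos: [0.4399, -0.2906, 0.124]
orientation: [0.177, 3.136, -0.001]
force: [-0.6, -0.1, -5.9]
opening: 0.0117
gripper_force: 55.0
```

```bash
python3 - <<'E'
from h import *
go((.4411,-.2915,.166),1.458)
s=robot.read_state();print(s["force"],s["wrist_torque"],s["gripper_force"])
E
```

```text
TCP [ 0.4399 -0.2906  0.124 ] th 1.458 shift [ -1.4  -0.8 -42. ] turn -0.0 t 41.2 open 0.0117
[-0.64598688 -0.06953625 -5.9030274 ] [0.04188644 0.01363532 0.02395326] 54.98208403587341
```

Held with 55 N, lifting a weight of about 6 N. I raise the tray another 25 mm and carry it level towards the cradle.

Call:
arm_command(increments="1 0 0 -8 0; 1 0 0 -18 0; 1 0 0 -25 0; 1 0 0 -25 0; 1 0 0 -25 0")

```text
t: 41.75
tool_pos: [0.4399, -0.2906, 0.1491]
orientation: [0.177, 3.136, -0.001]
force: [-0.3, 0.2, -6.5]
opening: 0.0114
gripper_force: 55.0
```

Call:
arm_command(increments="1 1 10 0 0; 1 3 26 0 0; 1 5 45 0 0; 1 7 67 0 0; 1 9 90 0 0")

```text
t: 42.25
tool_pos: [0.4404, -0.1978, 0.1481]
orientation: [-0.177, -3.136, -0.001]
force: [-0.5, -0.6, -6.5]
opening: 0.0115
gripper_force: 55.0
```

Call:
arm_command(increments="1 2 23 0 0; 1 5 46 0 0; 1 7 69 0 0; 1 9 92 0 0; 1 11 115 0 0")

```text
t: 42.75
tool_pos: [0.4421, -0.0822, 0.1482]
orientation: [-0.176, -3.136, -0.001]
force: [0.7, -1.0, -7.0]
opening: 0.0114
gripper_force: 55.0
```

Call:
arm_command(increments="1 2 23 0 0; 1 5 46 0 0; 1 7 69 0 0; 1 9 92 0 0; 1 11 115 0 0")

```text
t: 43.25
tool_pos: [0.4438, 0.0332, 0.1482]
orientation: [-0.176, -3.136, -0.001]
force: [-0.2, 0.2, -6.3]
opening: 0.0116
gripper_force: 55.0
```

```bash
python3 - <<'E'
from h import *
go((.448,.287,.149),1.458)
s=robot.read_state();print(s["force"],s["wrist_torque"],s["gripper_force"])
for n in("top","side",): print(n,{k:[tuple(float(a) for a in q) for q in v] for k,v in lids(n).items()})
E
```

```text
TCP [0.4438 0.0332 0.1482] th 1.459 shift [ 24.2 252.7  -0.7] turn 0.001 t 43.2 open 0.0116
[-0.16111033  0.16527301 -6.28166956] [-0.00825877 -0.01445409  0.02645044] 54.98135983943939
top {'green': [(138.0, 0.5243, 0.0929)], 'orange': [(75.0, 0.5127, -0.0514)], 'red': [(187.0, 0.605, 0.2694)]}
side {'green': [(116.0, 0.5208, 0.1388)], 'orange': [(110.0, 0.5066, -0.0061)], 'red': [(172.0, 0.7591, 0.4828), (133.0, 0.6101, 0.2705), (160.0, 0.3701, 0.0116)]}
```

Call:
arm_command(increments="1 2 23 0 0; 1 5 46 0 0; 1 7 69 0 0; 1 9 92 0 0; 1 11 115 0 0")

```text
t: 43.85
tool_pos: [0.4459, 0.1477, 0.1483]
orientation: [-0.177, -3.136, 0.0]
force: [0.1, -0.3, -6.8]
opening: 0.0121
gripper_force: 55.0
```

Call:
arm_command(increments="1 2 22 0 0; 1 4 42 0 0; 1 6 62 0 0; 1 8 82 0 0; 1 9 100 0 0")

```text
t: 44.35
tool_pos: [0.4481, 0.248, 0.1482]
orientation: [-0.176, -3.136, 0.0]
force: [0.5, -0.4, -7.5]
opening: 0.0114
gripper_force: 55.0
```

Call:
arm_command(increments="1 1 16 0 0; 1 2 28 0 0; 1 3 35 0 0; 1 3 36 0 0; 1 3 36 0 0")

```text
t: 44.85
tool_pos: [0.4502, 0.2828, 0.1485]
orientation: [-0.177, -3.136, 0.001]
force: [-0.5, -0.7, -7.1]
opening: 0.0116
gripper_force: 55.0
```

```bash
python3 - <<'E'
from h import *
go((.448,.287,.149),1.458)
t=robot.read_camera("top");s=robot.read_camera("side");np.save("t1.npy",t);np.save("s1.npy",s)
crop("top","d_t",120,190,110,100,5.5,t)
crop("side","d_s",150,110,110,82,6.5,s)
E
```

```text
TCP [0.4502 0.2828 0.1485] th 1.458 shift [ 2.7  3.9 -0.5] turn 0.0 t 44.9 open 0.0116
```

View pics/d_t.png

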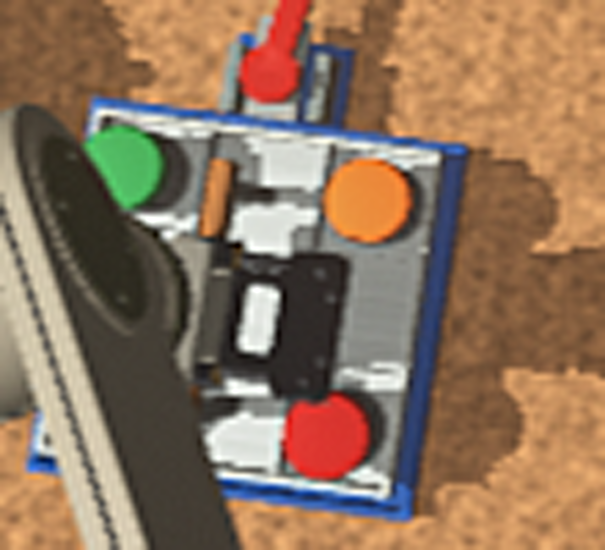

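View pics/d_s.png

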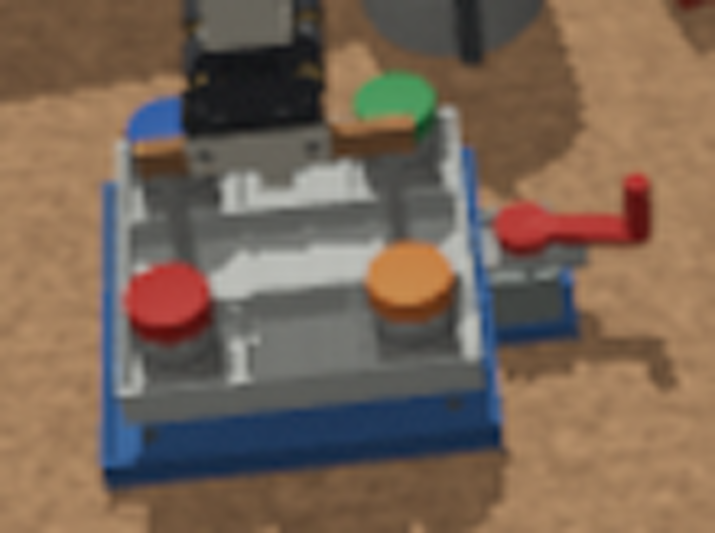

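Top crop: dock lip corners at (97,101), (467,148), (410,517) and (30,468). The tray rim corners that show are (439,150) and (390,495). In the side crop the tray rim is at (485,362), (125,398), (452,110) and (122,142). I compute the remaining offset.

```bash
python3 - <<'E'
from h import *
np.set_printoptions(precision=4,suppress=True)
a=lambda u,v:((u+.5)/5.5-.5+120,(v+.5)/5.5-.5+190)
b=lambda u,v:((u+.5)/6.5-.5+150,(v+.5)/6.5-.5+110)
d=np.array([onz("top",*a(*q),.02) for q in((97,101),(467,148),(410,517),(30,468))]);print("dock",d[:,:2].tolist(),d.mean(0))
e=d[1]-d[2];f=d[0]-d[3];print("yaw",np.arctan2(e[1],e[0]),np.arctan2(f[1],f[0]),np.linalg.norm(e),np.linalg.norm(d[0]-d[1]))
tm=dict(pp=(.098,.1,.025),pm=(.098,-.1,.025),mp=(-.098,.1,.025),mm=(-.098,-.1,.025))
top=dict(pm=a(439,150),mm=a(390,495));side=dict(pm=b(485,362),mm=b(125,398),pp=b(452,110),mp=b(122,142))
for T,S in((top,side),(top,{}),({},side)):
    p,r=fit(tm,T,S,[.45,.28,.045,-.11]);print("tray",p,r.round(1).tolist())
print(proj("top",np.array([[.45,.28,.045]])))
# residual of projected dock w/ z=.02 in side
for q in d: print(((proj("side",q)[0]-[150,110]+.5)*6.5-.5).round())
E
```

```text
dock [[0.5676530555655697, 0.38702380964755034], [0.5437305573720435, 0.16363065917024994], [0.3272340899471865, 0.18824251159965447], [0.3513000270604541, 0.4116639155362632]] [0.4475 0.2876 0.02  ]
yaw -0.11319649658130643 -0.11339982352494957 0.21789094448243812 0.22467039324306406
tray [ 0.4525  0.2824  0.0406 -0.1031] [[0.1, -0.2], [-0.2, -0.1], [-0.0, -0.5], [-0.5, 0.1], [0.5, 0.1], [-0.3, 0.5]]
tray [ 0.4516  0.2827  0.0384 -0.099 ] [[0.0, 0.0], [0.0, 0.0]]
tray [ 0.4528  0.286   0.0371 -0.1031] [[-0.0, -0.6], [-0.3, -0.0], [0.5, 0.2], [-0.1, 0.5]]
[[165.7597 244.5479]]
[469. 148.]
[501. 425.]
[105. 466.]
[107. 183.]
```

Call:
arm_command(increments="1 2 2 0 0; 1 4 4 0 0.005; 1 4 4 0 0.005; 1 4 4 0 0.005; 1 4 4 0 0.005")

```text
t: 45.45
tool_pos: [0.4468, 0.2875, 0.1487]
orientation: [0.185, 3.136, -0.0]
force: [0.4, -0.5, -6.1]
opening: 0.0119
gripper_force: 55.0
```

Call:
arm_command(increments="1 0 0 6 0; 1 0 0 13 0; 1 0 0 20 0; 1 0 0 22 0; 1 0 0 22 0")

```text
t: 45.95
tool_pos: [0.4462, 0.2872, 0.1257]
orientation: [-0.185, -3.135, 0.001]
force: [0.2, -0.9, -6.9]
opening: 0.0118
gripper_force: 55.0
```

Call:
arm_command(increments="1 0 0 2 0; 1 0 0 4 0; 1 0 0 6 0; 1 0 0 6 0; 1 0 0 6 0")

```text
t: 46.45
tool_pos: [0.4468, 0.2875, 0.1207]
orientation: [-0.185, -3.136, -0.0]
force: [0.6, -0.3, -6.2]
opening: 0.0116
gripper_force: 55.0
```

```bash
python3 - <<'E'
from h import *
go((.446,.2875,.1136),1.458)
s=robot.read_state();print(s["force"],s["wrist_torque"],s["gripper_force"])
t=robot.read_camera("top");s=robot.read_camera("side")
crop("top","e_t",120,190,110,100,5.5,t)
E
```

```text
TCP [0.4468 0.2875 0.1207] th 1.453 shift [ 0.8 -0.1  7.1] turn -0.005 t 46.5 open 0.0116
[ 0.60900421 -0.30574274 -6.22619207] [ 0.08436155  0.022943   -0.02869678] 54.98221814632416
```

View pics/e_t.png

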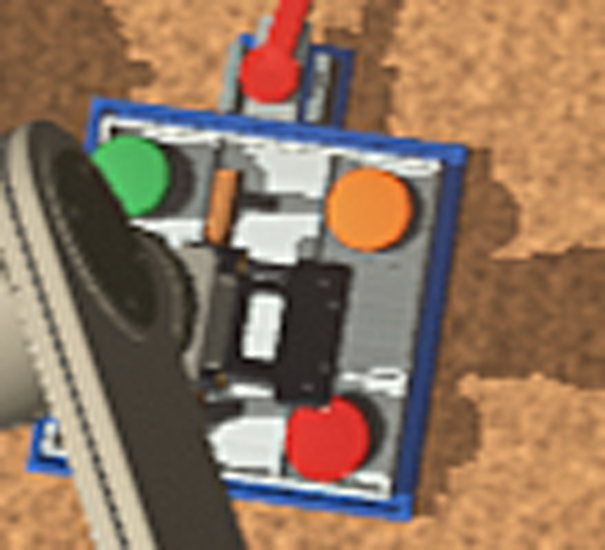

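The tray's underside is already below the lip top with no contact force, and the rim sits evenly inside the blue lip. I seat it.

Call:
arm_command(increments="1 0 0 2 0; 1 0 0 4 0; 1 0 0 6 0; 1 0 0 6.5 0; 1 0 0 6.5 0")

```text
t: 47.05
tool_pos: [0.4467, 0.2875, 0.1139]
orientation: [-0.185, -3.136, 0.0]
force: [0.5, -0.2, -6.3]
opening: 0.0117
gripper_force: 55.0
```

Call:
arm_command(increments="1 0 0 0.5 0; 1 0 0 1 0; 1 0 0 1 0")

```text
t: 47.35
tool_pos: [0.4469, 0.2876, 0.1136]
orientation: [0.185, 3.136, 0.0]
force: [-2.5, -1.2, -1.5]
opening: 0.0118
gripper_force: 55.0
```

Call:
arm_command(increments="0.3 0 0 0 0; 0.3 0 0 0 0; 0.3 0 0 0 0; 0 0 0 0 0; 0 0 0 0 0")

```text
t: 47.85
tool_pos: [0.4469, 0.2876, 0.1133]
orientation: [0.185, 3.136, 0.0]
force: [0.1, 0.1, 0.2]
opening: 0.0469
gripper_force: 0.0
```

Call:
arm_command(increments="0 0 0 0 0; 0 0 0 0 0; 0 0 0 0 0; 0 0 0 0 0; 0 0 0 0 0")

```text
t: 48.35
tool_pos: [0.4468, 0.2875, 0.1131]
orientation: [-0.185, -3.136, -0.0]
force: [0.0, -0.2, 0.4]
opening: 0.0872
gripper_force: 0.0
```

Call:
arm_command(increments="0 0 0 -20 0; 0 0 0 -50 0; 0 0 0 -80 0; 0 0 0 -90 0; 0 0 0 -90 0")

```text
t: 48.85
tool_pos: [0.4479, 0.2881, 0.2049]
orientation: [0.185, 3.133, 0.003]
force: [-0.4, -0.1, -1.0]
opening: 0.0929
gripper_force: 0.0
```

Call:
arm_command(increments="0 -45 -2 0 0; 0 -90 -3 0 0; 0 -135 -5 0 0; 0 -180 -6 0 0; 0 -205 -7 0 0.1")

```text
t: 49.35
tool_pos: [0.6512, 0.2549, 0.1996]
orientation: [-0.344, -3.12, 0.003]
force: [-0.1, 0.5, 0.3]
opening: 0.0928
gripper_force: 0.0
```

Call:
arm_command(increments="0 0 0 0 0.06; 0 0 0 0 0.06; 0 0 0 30 0.06; 0 0 0 30 0.06; 0 0 0 30 0.06")

```text
t: 49.85
tool_pos: [0.6479, 0.2564, 0.1714]
orientation: [-0.432, -3.108, 0.003]
force: [0.6, 0.1, -0.1]
opening: 0.0932
gripper_force: 0.0
```

```bash
python3 - <<'E'
from h import *
go((.6507,.2565,.0895),1.29)
t=robot.read_camera("side")
crop("side","f_s",150,100,120,90,6,t)
E
```

```text
TCP [0.6479 0.2564 0.1714] th 1.295 shift [-2.9  1.1 81.9] turn 0.005 t 49.9 open 0.0932
```

View pics/f_s.png

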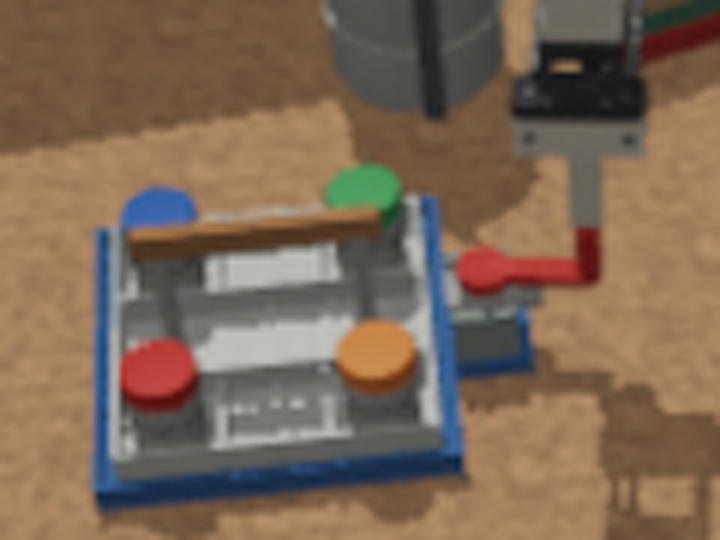

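The picture shows the tray seated evenly in the cradle with all four pots upright: blue (158,205), green (365,190), red (158,372) and orange (375,355). The lever is still open and the fingers are over its post at (588,255). I grasp the post and swing it back.

Call:
arm_command(increments="0 -3 1 30 0; 0 -3 1 60 0; 0 -3 1 82 0; 0 -3 1 82 0; 0 -3 1 82 0")

```text
t: 50.4
tool_pos: [0.653, 0.2569, 0.0925]
orientation: [0.434, 3.111, 0.001]
force: [0.4, -1.4, 0.5]
opening: 0.0927
gripper_force: 0.0
```

Call:
arm_command(increments="1 0 0 0 0; 1 0 0 0 0; 1 0 0 0 0; 1 0 0 0 0; 1 0 0 0 0", grip_force=6)

```text
t: 50.9
tool_pos: [0.6528, 0.2566, 0.0915]
orientation: [0.435, 3.111, 0.0]
force: [0.4, -1.2, -0.8]
opening: 0.0577
gripper_force: 0.0
```

Call:
arm_command(increments="1 0 0 0 0; 1 0 0 0 0; 1 0 0 0 0; 1 0 0 0 0; 1 0 0 0 0")

```text
t: 51.4
tool_pos: [0.6525, 0.2559, 0.091]
orientation: [-0.435, -3.111, 0.002]
force: [-3.5, -11.1, 2.7]
opening: 0.0184
gripper_force: 6.0
```

Call:
arm_command(increments="1 0 0 0 0; 1 0 0 0 0; 1 0 0 0 0")

```text
t: 51.7
tool_pos: [0.6522, 0.2545, 0.0909]
orientation: [-0.436, -3.11, 0.005]
force: [-3.9, -9.4, 3.6]
opening: 0.0157
gripper_force: 5.9
```

Call:
arm_command(increments="1 0.3 -6.5 0 0.1; 1 1.3 -12.9 0 0.2; 1 2.9 -19.2 0 0.3; 1 5.1 -25.3 0 0.4; 1 8 -31.2 0 0.5")

```text
t: 52.2
tool_pos: [0.6374, 0.2277, 0.0912]
orientation: [1.197, 2.902, -0.0]
force: [5.7, -2.2, -2.9]
opening: 0.0159
gripper_force: 6.1
```

Call:
arm_command(increments="1 0.3 -6.5 0 0.1; 1 1.3 -12.9 0 0.2; 1 2.9 -19.2 0 0.3; 1 5.1 -25.3 0 0.4; 1 8 -31.2 0 0.5")

```text
t: 52.7
tool_pos: [0.6103, 0.2098, 0.0916]
orientation: [1.878, 2.514, -0.0]
force: [5.3, -8.5, -1.5]
opening: 0.0159
gripper_force: 6.0
```

```bash
python3 - <<'E'
from h import *
go((.578,.206,.0895),-.11)
print(robot.read_state()["force"])
E
```

```text
TCP [0.6103 0.2098 0.0916] th 0.288 shift [  5.5 -32.1   2. ] turn 0.398 t 52.7 open 0.0159
[ 5.25968482 -8.47538394 -1.47363654]
```

Call:
arm_command(increments="1 0.3 -6.5 0 0.1; 1 1.3 -12.9 0 0.2; 1 2.9 -19.2 0 0.3; 1 5.1 -25.3 0 0.4; 1 5.1 -25.3 0 0.4")

```text
t: 53.2
tool_pos: [0.5832, 0.2076, 0.0916]
orientation: [2.34, 2.093, -0.003]
force: [-0.6, -9.5, 3.0]
opening: 0.0157
gripper_force: 6.0
```

Call:
arm_command(increments="1 0 -2 0 0; 1 0 -4 0 0; 1 0 -4 0 0")

```text
t: 53.5
tool_pos: [0.5797, 0.2082, 0.0915]
orientation: [2.336, 2.097, -0.002]
force: [0.6, -9.4, 2.9]
opening: 0.0159
gripper_force: 6.0
```

Call:
arm_command(increments="1 0 -2 0 0; 1 0 -4 0 0; 1 0 -4 0 0")

```text
t: 53.8
tool_pos: [0.5756, 0.2088, 0.0915]
orientation: [2.336, 2.097, -0.002]
force: [-0.8, -8.1, 1.8]
opening: 0.0159
gripper_force: 6.0
```

Call:
arm_command(increments="1 0 -2 0 0; 1 0 -3 0 0; 1 0 -3 0 0")

```text
t: 54.1
tool_pos: [0.574, 0.2092, 0.0917]
orientation: [2.335, 2.096, 0.002]
force: [7.3, -6.3, -1.7]
opening: 0.016
gripper_force: 6.0
```

Call:
arm_command(increments="1 0 -2 0 0; 1 0 -3 0 0; 1 0 -3 0 0")

```text
t: 54.4
tool_pos: [0.5717, 0.2094, 0.0917]
orientation: [2.335, 2.095, 0.004]
force: [11.1, -7.5, -5.0]
opening: 0.0201
gripper_force: 6.0
```

The lever is at its stop (11 N). I release, lift clear and check.

Call:
arm_command(increments="0 0 0 0 0; 0 0 0 0 0; 0 0 0 0 0; 0 0 0 0 0; 0 0 0 0 0")

```text
t: 54.9
tool_pos: [0.5692, 0.2115, 0.0911]
orientation: [-2.337, -2.1, -0.0]
force: [1.0, 0.7, 0.7]
opening: 0.0559
gripper_force: 0.3
```

Call:
arm_command(increments="0 0 0 0 0; 0 0 0 -30 0; 0 0 0 -70 0; 0 0 0 -110 0; 0 0 0 -110 0")

```text
t: 55.4
tool_pos: [0.5727, 0.2124, 0.2089]
orientation: [2.333, 2.096, 0.016]
force: [1.0, -0.4, 0.8]
opening: 0.092
gripper_force: 0.0
```

Call:
arm_command(increments="0 -50 0 0 0; 0 -100 0 0 0; 0 -150 0 0 0; 0 -200 0 0 0; 0 -200 0 0 0")

```text
t: 55.9
tool_pos: [0.547, 0.007, 0.2006]
orientation: [2.342, 2.092, -0.003]
force: [0.5, 1.1, -1.0]
opening: 0.0932
gripper_force: 0.0
```

```bash
python3 - <<'E'
from h import *
go((.6,0,.2))
t=robot.read_camera("top");s=robot.read_camera("side")
a=cv2.resize(t[185:295,115:235],None,fx=3.3,fy=3.3,interpolation=cv2.INTER_CUBIC)
b=cv2.resize(s[100:200,150:270],None,fx=3.3,fy=3.3,interpolation=cv2.INTER_CUBIC)
H=max(a.shape[0],b.shape[0]);p=lambda i:np.pad(i,((0,H-i.shape[0]),(0,0),(0,0)))
cv2.imwrite("pics/fin.png",np.hstack([p(a),p(b)]))
E
```

```text
TCP [0.547  0.007  0.2006] th -0.113 shift [-1.  53.4  0.5] turn None t 55.9 open 0.0932
```

View pics/fin.png

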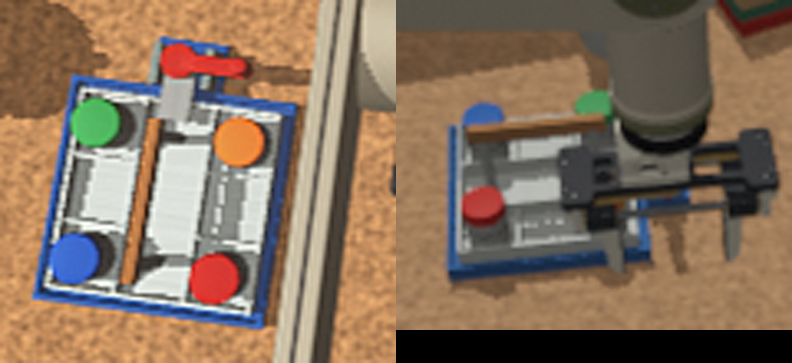

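The picture shows the tray inside the lip with four upright pots. The tongue covers the rim at (178,98), and the lever arm from (178,60) to (245,67) runs parallel to the cradle edge, so it is locked. I hand in.

```bash
python3 -c "
from plant import robot
print(robot.close_job())"
```

```text
the job is handed in; nothing more can be done
None
```

The job is handed in after about 56 s: the four pots that were there (green, orange, blue, red) stand upright in the tray's corner pockets, and the tray is seated inside the cradle's lip with the cam lever swung back to its stop; the judge's result was not shown.

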